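# Set up a clock-plate milling fixture

## Task

Set up the little milling fixture for the next batch of clock plates: with the brush, sweep the brass scraps off its bed into its chip tray, then stack all the brass blanks that are there on the bed, one on top of another, all flush with the bed's edges, and set the hold-down weight flush on top of the stack. Turn the feed dial until its pointer reads zero (the long mark), and leave the brush standing on its bristles in the middle of its leather pad; do not disturb the loupe, the oil jar and the screwdriver.

Things in the scene. Friction and masses are not known exactly. Their poses are not given: they have to be found in the camera images.
- fixture: fixed grey milling fixture, origin at the underside, below the bed's centre. Along its x: the steel bed block (84 mm long in x, 48 mm wide in y, flat top 30 mm above the bench), then beyond the bed's +x end the chip tray; on its -y side, 125 mm from the bed's centre, the feed dial. Its 8 mm base plate reaches 20 mm beyond the bed at the -x end and 13 mm on its sides
- bed (a point): centre of the bed's flat top (30 mm above the bench), axes as the fixture's. The bed stands clear on all sides, so a brush wider than it can travel over its whole length along +x
- tray (a point): centre of the chip tray's floor (10 mm above the bench), 88 mm along fixture x from the bed's centre. Inside 88 x 104 mm, from the bed's +x end on; 4 mm walls on its far end and two sides with their tops 20 mm above the bench, 10 mm below the bed
- dial (a joint): angle of the feed dial's knob, rad, positive anticlockwise from above; 0 when its pointer (a white line on the black bar grip) points along fixture +x at the long mark; turns freely from -2 to 2 with light friction (0.05 N m) and stays where it is left; starts between 0.5 and 1.4
- dial_grip (a point): on the dial's vertical axis, middle of the bar grip, 48 mm above the bench; the bar is 40 mm long, 12 mm wide, 22 mm high (top 59 mm above the bench) on a round skirt of radius 16 mm, over a round housing of radius 31 mm whose top is 31 mm above the bench. Its x axis runs along the bar to the pointer
- brush: bench brush standing on its bristles, 120 g, origin at the centre of its underside, z up. Bristle block (stiff) 44 mm in x, 70 mm in y, 24 mm high; wooden back 48 x 74 mm from 24 to 34 mm; on it a grip rib 18 mm thick in x, 60 mm long in y, from 34 to 61 mm high. Sweeps along its x
- weight: steel hold-down weight, 0.6 kg, origin at the centre of its underside, z up: a dark block 84 mm in x, 48 mm in y, 18 mm high, with a bright grip rib on top, 52 mm long in x, 16 mm thick in y, from 18 to 50 mm above the underside; starts on the bench
- pad_mid (a point): centre of the top of the brush's fixed dark leather pad, 100 x 110 mm, 3 mm high
- loupe: black eye loupe standing on the bench, 36 mm across, 30 mm high, origin under its centre; to be left alone
- oil_jar: small amber jar, 36 mm across, 45 mm high, origin under its centre; to be left alone
- driver: small screwdriver lying on the bench, 110 mm long, its axis along its x, origin near its middle; to be left alone
- blank1: rectangular brass clock-plate blank, 84 x 48 x 10 mm, 0.2 to 0.4 kg, origin at the centre of its underside, x along its 84 mm length, z up; all blanks are alike; may be absent (2 to 4 are present)
- blank2: rectangular brass clock-plate blank, 84 x 48 x 10 mm, 0.2 to 0.4 kg, origin at the centre of its underside, x along its 84 mm length, z up; all blanks are alike; may be absent (2 to 4 are present)
- blank3: rectangular brass clock-plate blank, 84 x 48 x 10 mm, 0.2 to 0.4 kg, origin at the centre of its underside, x along its 84 mm length, z up; all blanks are alike; may be absent (2 to 4 are present)
- blank4: rectangular brass clock-plate blank, 84 x 48 x 10 mm, 0.2 to 0.4 kg, origin at the centre of its underside, x along its 84 mm length, z up; all blanks are alike; may be absent (2 to 4 are present)
- scrap1: brass scrap, a bar end 16 x 10 x 10 mm, 13 g, origin at its underside; starts on the bed; may be absent (2 to 4 are present)
- scrap2: brass scrap, a rounded cube 12 mm wide, 13 g, origin at its underside; starts on the bed; may be absent (2 to 4 are present)
- scrap3: brass scrap, an L-shaped piece 16 x 13 x 10 mm, 13 g, origin at its underside; starts on the bed; may be absent (2 to 4 are present)
- scrap4: brass scrap, a short slug 14 mm across, 10 mm high, 13 g, origin at its underside; starts on the bed; may be absent (2 to 4 are present)
Mind the look-alikes: they are no part of the job. What is shaped like the blank1 but pink or purple is not meant. Leave any purple look-alike of the blank2 alone.

How it is judged (in metres and radians):
On the way, in this order (a step that is already met when the one before it is completed fails the run):
1. the brush is brought down to the bed to sweep it (horizontal distance between brush and bed below 0.075 m and z of brush in the frame of bed below 0.009 m), for 0.1 s.
2. every scrap lies in the chip tray (x of scrap1 in the frame of tray between -0.048 and 0.046 m and y of scrap1 in the frame of tray between -0.054 and 0.054 m and z of each of scrap1, scrap2, scrap3, scrap4 in the frame of tray below 0.017 m and x of scrap2 in the frame of tray between -0.048 and 0.046 m and y of scrap2 in the frame of tray between -0.054 and 0.054 m and x of scrap3 in the frame of tray between -0.048 and 0.046 m and y of scrap3 in the frame of tray between -0.054 and 0.054 m and x of scrap4 in the frame of tray between -0.048 and 0.046 m and y of scrap4 in the frame of tray between -0.054 and 0.054 m), for 0.3 s.
3. every blank is stacked flush on the bed (horizontal distance between each of blank1, blank2, blank3, blank4 and bed below 0.004 m and angle between the x axis of each of blank1, blank2, blank3, blank4 and the x axis of bed, either way round below 0.07 rad and angle between each of blank1, blank2, blank3, blank4's own z axis and vertical below 0.05 rad and z of blank1 in the frame of bed between -0.003 and 0.034 m and linear speed of each of blank1, blank2, blank3, blank4 below 0.02 m/s and z of blank2 in the frame of bed between -0.003 and 0.034 m and z of blank3 in the frame of bed between -0.003 and 0.034 m and z of blank4 in the frame of bed between -0.003 and 0.034 m), for 0.3 s.
4. the weight rests flush on top of the stack (all of step 3 and horizontal distance between weight and bed below 0.004 m and angle between the x axis of weight and the x axis of bed, either way round below 0.07 rad and angle between weight's own z axis and vertical below 0.05 rad and linear speed of weight below 0.02 m/s and z of weight in the frame of blank1 above 0.008 m and z of weight in the frame of blank2 above 0.008 m and z of weight in the frame of blank3 above 0.008 m and z of weight in the frame of blank4 above 0.008 m), for 0.3 s.
At the end, for the whole second after the job is handed in: All blanks present lie in one flat stack on the bed with the weight on top, each within 4 mm and 0.07 rad of flush; every scrap lies in the chip tray; the dial reads zero within 0.07 rad; the brush stands upright within 25 mm of its pad's centre; all at rest (all of step 2 and all of step 4 and value of joint dial between -0.07 and 0.07 rad and horizontal distance between brush and pad_mid below 0.025 m and angle between brush's own z axis and vertical below 0.1 rad and height (world z) of brush below 0.01 m and linear speed of brush below 0.02 m/s); the robot touches nothing.
It fails at once if the fingers touch a scrap on the bed (the brush does the sweeping) ((contact force between the fingers and scrap1 above 0.5 N and x of scrap1 in the frame of bed between -0.042 and 0.042 m and y of scrap1 in the frame of bed between -0.024 and 0.024 m and z of scrap1 in the frame of bed above -0.004 m) or (contact force between the fingers and scrap2 above 0.5 N and x of scrap2 in the frame of bed between -0.042 and 0.042 m and y of scrap2 in the frame of bed between -0.024 and 0.024 m and z of scrap2 in the frame of bed above -0.004 m) or (contact force between the fingers and scrap3 above 0.5 N and x of scrap3 in the frame of bed between -0.042 and 0.042 m and y of scrap3 in the frame of bed between -0.024 and 0.024 m and z of scrap3 in the frame of bed above -0.004 m) or (contact force between the fingers and scrap4 above 0.5 N and x of scrap4 in the frame of bed between -0.042 and 0.042 m and y of scrap4 in the frame of bed between -0.024 and 0.024 m and z of scrap4 in the frame of bed above -0.004 m)).
It fails at once if the loupe, oil jar or screwdriver is moved more than 30 mm (distance of any of loupe, oil_jar, driver from where it was at the start of the episode above 0.03 m).
Of blank1, blank2, blank3, blank4 only 2 to 4 are there at a start; the rules pass over those that are not, and their reading is None.
Of scrap1, scrap2, scrap3, scrap4 only 2 to 4 are there at a start; the rules pass over those that are not, and their reading is None.
At some moment in a run one of brush may be knocked a few centimetres aside while the robot is not near it.
It also fails if it takes over 210 s, if anything falls off the work surface, if the arm or the gripper's body presses on something with over 40 N, if the wrist force passes 120 N, or if a joint passes its speed limit or range.

## Robot

A 6-joint arm with a two-finger parallel gripper is mounted at the origin on the work surface. World frame = base frame: x ahead of the robot, y to its left, z up, the work surface at z = 0. Lengths are in mm, angles in rad, forces in N, time in s.
With the tool pointing down it reaches from about 350 to 775 mm from the base axis. Payload 7.3 kg.
Tool frame: the origin (TCP) lies midway between the tips of the shut fingers; the grasp point (between the pads) lies 19 mm behind it; z points along the fingers, y is the line along which they close (so a half turn about z gives the same grasp; the last joint's range is limited). The gripper opens to 92 mm and grips with 3 to 60 N. Pads are 19 mm wide; open, the fingers measure 130 mm over their backs; the gripper's body (75 mm by 190 mm) begins 47 mm behind the grasp point.
Start: joints at [-1.423, 0.342, 1.524, -0, 1.275, -0.146], TCP at [152.058, -502.519, 199.441] pointing down, gripper open.
Joint ranges: [-2.53, 2.53], [-0.77, 2.02], [0.04, 2.7], [-1, 4.14], [0.28, 2.66], [-3.11, 3.11]. Speed limits (rad/s): [2.57, 2.57, 3.14, 3.14, 3.14, 3.14].

## Interface

Orientations are given as [roll, pitch, yaw] about the fixed x, y, z axes, in that order (R = Rz(yaw) Ry(pitch) Rx(roll)).
In Python, from plant import bot gives the robot as it stands.
- The arm moves only by the tool servo_tool, never from a script. Its argument "deltas" is a list of rows, each a list of 2 entries, a list of its own where there are three numbers: the shift along the tool's x, y, z in m, then the turn, a rotation vector about the tool's x, y, z in degrees. A call has 1 to 20 rows; each row shifts and turns the commanded pose from where the row before left it, along the tool's axes as they then stand; what a row does not reach is not made up. A row lasts 1/8 s, in which the tool goes at most 62.5 mm and 10.7 degrees, less where a joint would pass 70% of its speed; a pose out of reach is approached as far as the arm can. A call with a gripper value outside its range is refused whole. "fingers" is the opening, from 0 (shut) to 1 (fully open), set as the call begins (left out, the last holds). The fingers move at their own pace and stop on an object; the grip force is fixed at half the most. Time passes only in rows, so rows that do not move let the fingers close. It gives the time, the measured TCP pose, the force, the opening and the grip force at its end, in the units of the state.
- bot.get_obs(): the state, without advancing time (a new reading comes with each control period).
- bot.capture(name): name is "scene" or "top" or "wrist"; returns the picture (400x640x3 uint8, red, green, blue); there is no depth.
- bot.camera_model(name): a dict with "mtx" (3x3 intrinsics, pixels), "dist" ([k1, k2, p1, p2, k3] as OpenCV has them; the pictures are not rectified), "xyz" and "rotation" of the camera in the world. Camera axes: x right, y down, z forward; pixel columns grow to the right and rows downward; lengths in mm; the calibration is good to about 2 mm. A picture is of the moment at which its call begins: read the wrist's pose just before it. camera_model takes no time and is no camera call; for the wrist camera it gives the pose at the moment of the call.
- bot.close_job(): hands the job in; it is judged then, once.
The state is a dict: "time": time; "joint_positions": joint angles; "dq": joint speeds; "tau": joint torques, N m; "tool_pos": TCP position; "tcp_rot": TCP orientation; "contact_force": force on the tool from outside, world axes, zero at the start; "moment": the same for the moment, N m; "grip_width": finger opening in mm; "finger_force": force on a finger pad.
Only numpy, scipy, OpenCV 4.12 (cv2) and the standard library are available. Lean on these libraries where they do the work, as an engineer would, in place of code of your own. Each camera call takes 0.05 s, during which the arm holds its last target. There are 200 camera calls.

## Working session

There is one attempt and no reset: what is moved stays moved. The work goes in short steps, Python scripts to look and compute and a tool call to move; the robot and the scene stay as the last step left them, time stands still between calls to the robot, and variables do not carry over. Pictures are saved under pics/ and viewed, at most 14 in all, crops included, and the job is handed in when it is done.

Besides the shell and the picture viewer there is one more tool, called by a JSON object that holds its "method" and its "body". servo_tool: Moves the arm, as the interface text tells. Its arguments: {"type":"object","properties":{"deltas":{"type":"array"},"fingers":{"type":"number"}},"required":["deltas"]}

```bash
ls; mkdir -p pics; python3 - <<'E'
from plant import bot
import cv2,numpy as np
print(bot.get_obs())
for n in("scene","top","wrist"):
    m=bot.camera_model(n); print(n,m)
    im=bot.capture(n); np.save(f"pics/{n}0.npy",im); cv2.imwrite(f"pics/{n}0.png",im[:,:,::-1])
E
```

```text
pics
{'time': 0.0, 'joint_positions': array([-1.42302202e+00,  3.42747600e-01,  1.52501012e+00,  2.78622448e-05,
        1.27536934e+00, -1.46027632e-01]), 'dq': array([ 8.03399489e-04,  1.41243974e-03, -5.20190265e-04,  8.29899684e-04,
        9.85974134e-05, -6.78831401e-04]), 'tau': array([ 5.61912857e-04, -4.31234622e+01, -2.44219977e+01,  7.16162869e-02,
        5.58993733e-02, -1.32793780e-04]), 'tool_pos': array([ 151.98806906, -502.06367238,  198.7344797 ]), 'tcp_rot': array([-3.14007846e+00, -2.49629126e-04,  2.93793616e-01]), 'contact_force': array([ 0.22314122, -0.76554058, -0.70239406]), 'moment': array([-0.01214372, -0.00248425,  0.07307263]), 'finger_force': 0.0, 'grip_width': 91.79828026193209}
scene {'mtx': array([[496.4164949 ,   0.        , 329.0605909 ],
       [  0.        , 496.4164949 , 206.45837257],
       [  0.        ,   0.        ,   1.        ]]), 'dist': array([-0.06076506,  0.        ,  0.        ,  0.        ,  0.        ]), 'xyz': array([1458.78184504,  270.12352964,  997.33079907]), 'rotation': array([-2.35398065,  0.01418805,  1.80180381])}
top {'mtx': array([[481.88290587,   0.        , 307.83287322],
       [  0.        , 481.88290587, 199.02170727],
       [  0.        ,   0.        ,   1.        ]]), 'dist': array([-0.08674694,  0.        ,  0.        ,  0.        ,  0.        ]), 'xyz': array([ 270.07995577,   36.39546046, 1375.84103925]), 'rotation': array([-2.93488814e+00,  9.64059292e-04, -1.57042160e+00])}
wrist {'mtx': array([[280.3441396 ,   0.        , 321.26065856],
       [  0.        , 280.3441396 , 197.7732924 ],
       [  0.        ,   0.        ,   1.        ]]), 'dist': array([0.01342692, 0.        , 0.        , 0.        , 0.        ]), 'xyz': array([ 225.82392851, -479.81695005,  383.04566997]), 'rotation': array([ 2.85080649e+00,  1.50044833e-03, -1.27602861e+00])}
```

View pics/top0.png

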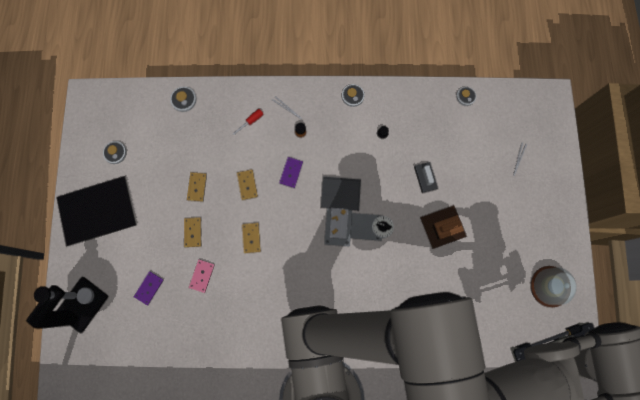

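View pics/scene0.png

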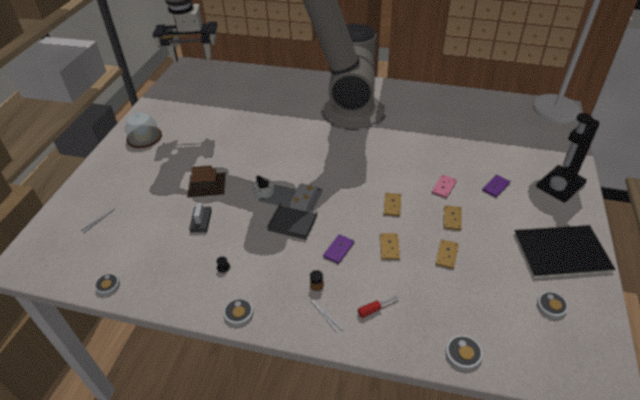

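The top view shows four brass blanks at (197,187), (247,184), (193,232) and (251,238). The pink one at (202,275) and the purple ones at (291,172) and (149,288) are look-alikes. The bed is at (338,227), with the tray beyond it at (341,192) and the dial at (382,226). The brush is on its pad at (443,227) and the weight is at (426,177). The loupe is at (383,131), the jar at (300,128) and the screwdriver at (255,118).

```bash
cat > h.py <<'E'
import cv2,numpy as np
from scipy.spatial.transform import Rotation as Ro
from plant import bot
def snap(n):
    m=bot.camera_model(n); m=dict(m); im=bot.capture(n); return im,m
def R(m): return Ro.from_euler('xyz',m['rotation']).as_matrix()
def rays(m,uv):
    p=cv2.undistortPoints(np.array(uv,float).reshape(-1,1,2),m['mtx'],m['dist']).reshape(-1,2)
    return np.c_[p,np.ones(len(p))]@R(m).T
def cast(m,uv,z):
    d=rays(m,uv); o=np.array(m['xyz']); return (o+d*((z-o[2])/d[:,2])[:,None])[:,:2]
def proj(m,P):
    r=R(m).T; return cv2.projectPoints(np.array(P,float).reshape(-1,1,3),cv2.Rodrigues(r)[0],-r@m['xyz'],m['mtx'],m['dist'])[0].reshape(-1,2)
def tri(obs): # list of (m,uv): least squares ray crossing
    A=0;b=0
    for m,uv in obs:
        d=rays(m,[uv])[0]; d/=np.linalg.norm(d); Q=np.eye(3)-np.outer(d,d); A=A+Q; b=b+Q@m['xyz']
    return np.linalg.solve(A,b)
def rects(m,mask,z,amin=60): # contours -> min-area rect in world mm on plane z
    out=[]
    for c in cv2.findContours(mask.astype(np.uint8),0,cv2.CHAIN_APPROX_NONE)[0]:
        if cv2.contourArea(c)<amin: continue
        w=cast(m,c.reshape(-1,2),z); (x,y),(a,b),t=cv2.minAreaRect(w.astype(np.float32))
        if a<b: a,b,t=b,a,t+90
        t=(t+90)%180-90
        out.append((round(x,1),round(y,1),round(a,1),round(b,1),round(np.radians(t),3),tuple(c.reshape(-1,2).mean(0).round())))
    return out
def hsv(im): return cv2.cvtColor(im,cv2.COLOR_RGB2HSV)
def brass(im):
    h=hsv(im); return cv2.morphologyEx(((h[...,0]>14)&(h[...,0]<30)&(h[...,1]>110)&(h[...,2]>60)).astype(np.uint8),cv2.MORPH_CLOSE,np.ones((5,5)))
E
python3 - <<'E'
from h import *
im=np.load('pics/top0.npy'); m=bot.camera_model('top')
for r in rects(m,brass(im),10): print(r)
for n,uv,z in(("bed",(338,227),30),("tray",(341,192),10),("dial",(382,226),59),("brush",(450,229),61),("pad",(443,227),3),("weight",(426,177),40),("loupe",(383,131),30),("jar",(300,128),45),("drv",(250,121),8)):
    print(n,cast(m,[uv],z).round())
c=im[140:300,170:480]; cv2.imwrite('pics/topc.png',cv2.resize(c,None,fx=2.5,fy=2.5,interpolation=3)[:,:,::-1])
E
```

```text
(91.9, 833.4, 216.5, 71.2, np.float64(-0.0), (np.float64(24.0), np.float64(361.0)))
(444.2, 200.5, 81.0, 44.7, np.float64(0.096), (np.float64(251.0), np.float64(238.0)))
(459.9, 370.3, 81.6, 46.2, np.float64(0.043), (np.float64(192.0), np.float64(232.0)))
(594.3, 364.6, 81.6, 46.1, np.float64(-0.088), (np.float64(196.0), np.float64(187.0)))
(600.6, 215.8, 81.1, 43.9, np.float64(0.205), (np.float64(247.0), np.float64(184.0)))
(587.9, 898.6, 130.0, 34.3, np.float64(0.009), (np.float64(22.0), np.float64(189.0)))
(733.4, 901.9, 85.6, 34.9, np.float64(-0.291), (np.float64(27.0), np.float64(142.0)))
(880.5, 427.5, 30.0, 27.1, np.float64(-1.076), (np.float64(181.0), np.float64(96.0)))
(765.6, 904.3, 598.0, 188.3, np.float64(0.152), (np.float64(13.0), np.float64(126.0)))
(1019.6, -656.8, 94.0, 44.7, np.float64(-0.02), (np.float64(527.0), np.float64(55.0)))
(1050.5, -730.5, 107.1, 40.4, np.float64(-0.19), (np.float64(548.0), np.float64(50.0)))
(825.8, -930.1, 846.9, 259.6, np.float64(-0.014), (np.float64(608.0), np.float64(107.0)))
bed [[472. -47.]]
tray [[577. -59.]]
dial [[ 470. -167.]]
brush [[ 461. -357.]]
pad [[ 475. -354.]]
weight [[ 615. -302.]]
loupe [[ 758. -184.]]
jar [[761.  61.]]
drv [[797. 212.]]
```

View pics/topc.png

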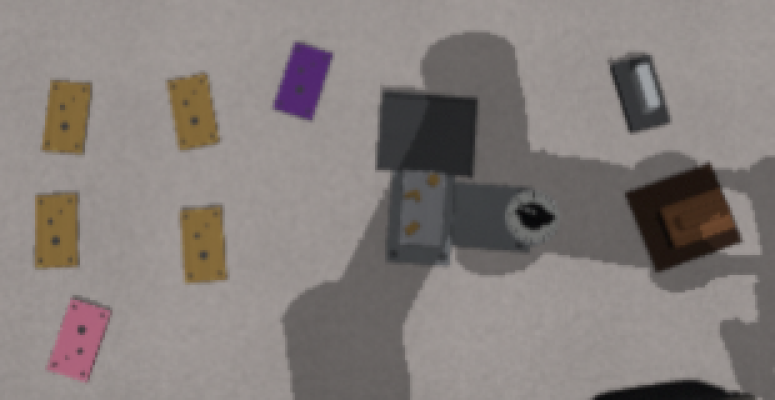

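Three or more scraps lie on the bed, around (410,200) in the crop. All four yellow brass blanks fit the description. The purple and pink plates are decoys. I'm moving the wrist camera over the fixture now.

{"method": "servo_tool", "body": {"deltas": [[[0.036,-0.023,-0.01],[0,0,0]],[[0.036,-0.023,-0.01],[0,0,0]],[[0.036,-0.023,-0.01],[0,0,0]],[[0.036,-0.023,-0.01],[0,0,0]],[[0.036,-0.023,-0.01],[0,0,0]],[[0.036,-0.023,-0.01],[0,0,0]],[[0.036,-0.023,-0.01],[0,0,0]],[[0.036,-0.023,-0.01],[0,0,0]],[[0.036,-0.023,-0.01],[0,0,0]],[[0.036,-0.023,-0.01],[0,0,0]],[[0,0,0],[0,0,0]],[[0,0,0],[0,0,0]],[[0,0,0],[0,0,0]]]}}

```text
time: 1.78
tool_pos: [429.3, -178.9, 299.0]
tcp_rot: [-3.141, 0.001, 0.292]
contact_force: [0.3, -0.1, 0.7]
grip_width: 91.5
finger_force: 0.0
```

```bash
python3 - <<'E'
from h import *
import pickle
im,m=snap('wrist'); pickle.dump((im,m),open('pics/w1.pkl','wb'))
print(m['xyz'],m['rotation'],bot.get_obs()['time'])
cv2.imwrite('pics/w1.png',cv2.resize(im,(800,500),interpolation=3)[:,:,::-1])
E
```

```text
[ 503.25607237 -156.47612698  483.16215759] [ 2.84977970e+00  5.40025113e-04 -1.27752849e+00] 1.825
```

View pics/w1.png

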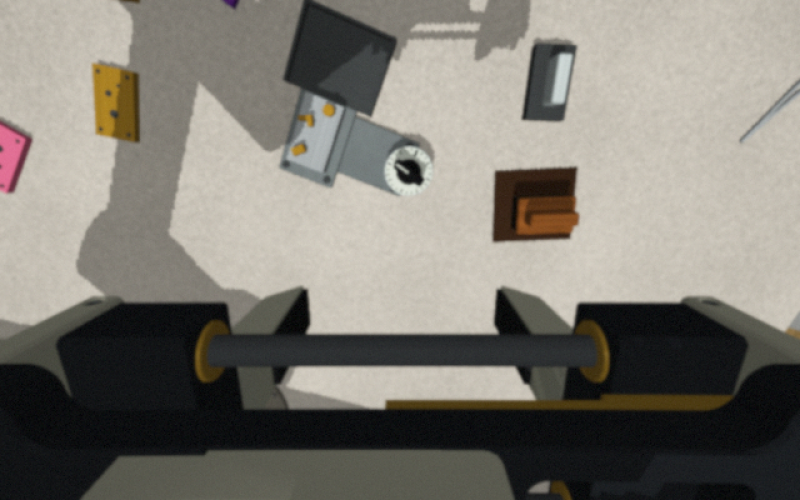

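The wrist view (original pixels = displayed × 0.8) shows three scraps on the bed at about (300–330,105–150). The dial is at (408,170) and its pointer is off the mark. The brush rib is at (552,216) and the weight at (550,80). I'm enlarging the fixture and brush to measure corners.

```bash
python3 - <<'E'
from h import *
import pickle
im,m=pickle.load(open('pics/w1.pkl','rb'))
k=3.4
a=cv2.resize(im[0:155,215:355],None,fx=k,fy=k,interpolation=cv2.INTER_CUBIC); b=cv2.resize(im[125:200,385:475],None,fx=k,fy=k,interpolation=cv2.INTER_CUBIC)
o=np.zeros((a.shape[0],a.shape[1]+b.shape[1],3),np.uint8); o[:,:a.shape[1]]=a; o[:b.shape[0],a.shape[1]:]=b
w=cv2.resize(im[20:110,405:475],None,fx=k,fy=k,interpolation=cv2.INTER_CUBIC)[:o.shape[0]-b.shape[0]]
o[b.shape[0]:b.shape[0]+w.shape[0],a.shape[1]:a.shape[1]+w.shape[1]]=w
print(a.shape,b.shape,w.shape)
o=np.clip(o.astype(float)*1.6,0,255).astype(np.uint8)
cv2.imwrite('pics/w1c.png',o[:,:,::-1])
E
```

```text
(527, 476, 3) (255, 306, 3) (272, 238, 3)
```

View pics/w1c.png

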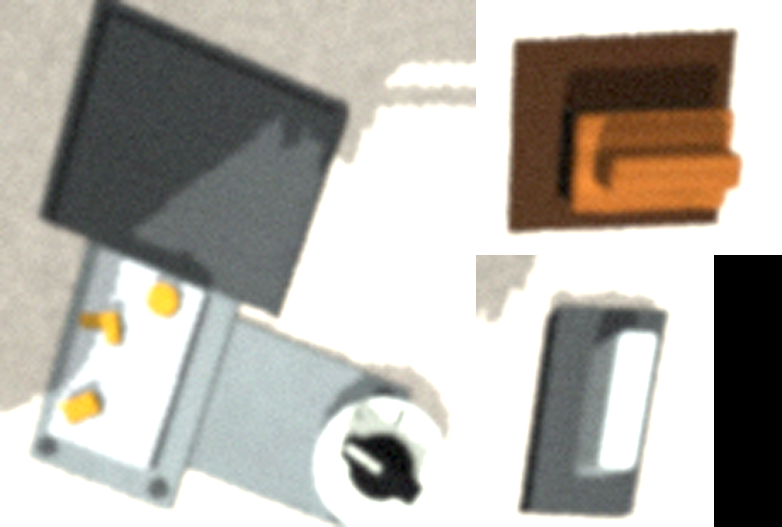

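```bash
python3 - <<'E'
from h import *
import pickle
im,m=pickle.load(open('pics/w1.pkl','rb'))
def go(n,pts,ox,oy,ex,z):
    p=np.array([(ox+(x-ex[0])/3.4,oy+(y-ex[1])/3.4) for x,y in pts]); w=cast(m,p,z)
    s=np.roll(w,-1,0)-w
    print(n,w.round(1).tolist(),'ctr',w.mean(0).round(1),'len',np.hypot(*s.T).round(1),'ang',np.arctan2(s[:,1],s[:,0]).round(3))
go('bed',[(50,437),(152,470),(205,290),(107,254)],215,0,(0,0),30)
go('tray',[(100,2),(345,105),(280,315),(42,215)],215,0,(0,0),20)
go('base',[(35,455),(172,505)],215,0,(0,0),8)
go('dialtop',[(347,448),(414,492)],215,0,(0,0),59)
go('rib',[(611,155),(740,152),(738,187),(610,188)],385,125,(476,0),61)
go('pad',[(515,42),(735,30),(717,222),(510,230)],385,125,(476,0),3)
go('wrib',[(620,335),(658,332),(635,468),(600,470)],405,20,(476,255),50)
go('wbase',[(520,512),(632,515)],405,20,(476,255),18)
# rough height check: brush rib & weight rib against top view
t=bot.camera_model('top')
for n,a,b in(('rib',(385+(675-476)/3.4,125+170/3.4),(447,229)),('weight',(405+(628-476)/3.4,20+(401-255)/3.4),(429.5,175.5))): print(n,tri([(m,a),(t,b)]).round())
E
```

```text
bed [[439.9, -25.4], [439.0, -73.7], [521.9, -78.4], [523.6, -33.9]] ctr [481.1 -52.9] len [48.4 83.  44.5 84.1] ang [-1.59  -0.057  1.532  3.04 ]
tray [[617.5, -8.1], [611.1, -116.3], [521.9, -111.9], [531.2, -0.4]] ctr [570.4 -59.2] len [108.5  89.3 111.9  86.7] ang [-1.63   3.092  1.488 -0.088]
base [[426.3, -13.7], [422.2, -83.0]] ctr [424.2 -48.4] len [69.4 69.4] ang [-1.631  1.511]
dialtop [[476.7, -157.8], [467.2, -191.3]] ctr [ 471.9 -174.6] len [34.9 34.9] ang [-1.848  1.294]
rib [[468.8, -331.4], [486.7, -385.9], [471.7, -391.9], [454.7, -336.9]] ctr [ 470.5 -361.5] len [57.3 16.1 57.6 15.2] ang [-1.255 -2.759  1.871  0.37 ]
pad [[502.9, -288.1], [539.1, -389.0], [447.2, -421.8], [412.1, -320.6]] ctr [ 475.3 -354.9] len [107.3  97.6 107.1  96.4] ang [-1.226 -2.799  1.904  0.344]
wrib [[641.0, -295.9], [646.3, -310.1], [597.1, -322.8], [592.2, -309.0]] ctr [ 619.1 -309.5] len [15.2 50.9 14.6 50.6] ang [-1.213 -2.891  1.913  0.263]
wbase [[571.9, -292.7], [585.3, -342.1]] ctr [ 578.6 -317.4] len [51.2 51.2] ang [-1.306  1.835]
rib [ 466. -354.   62.]
weight [ 620. -311.   45.]
```

{"method": "servo_tool", "body": {"deltas": [[[-0.0026,0.0372,0.03],[0,0,0]],[[-0.0026,0.0372,0.03],[0,0,0]],[[-0.0026,0.0372,0.03],[0,0,0]],[[-0.0026,0.0372,0.03],[0,0,0]],[[-0.0026,0.0372,0.03],[0,0,0]],[[0,0,0],[0,0,-10.18]],[[0,0,0],[0,0,-10.18]],[[0,0,0],[0,0,-10.18]],[[0,0,0],[0,0,-10.18]],[[0,0,0],[0,0,-10.18]],[[0,0,0],[0,0,-10.18]],[[0,0,0],[0,0,-10.18]],[[0,0,0],[0,0,-10.18]],[[0,0,0],[0,0,-10.18]],[[0,0,0],[0,0,0]],[[0,0,0],[0,0,0]]]}}

```text
time: 3.82
tool_pos: [471.0, -360.3, 149.3]
tcp_rot: [-3.141, -0.0, 1.889]
contact_force: [0.4, -0.2, -0.3]
grip_width: 91.6
finger_force: 0.0
```

```bash
python3 - <<'E'
from h import *
import pickle
im,m=snap('wrist'); pickle.dump((im,m),open('pics/w2.pkl','wb'))
cv2.imwrite('pics/w2.png',im[:,:,::-1])
E
```

```text
(no output)
```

View pics/w2.png

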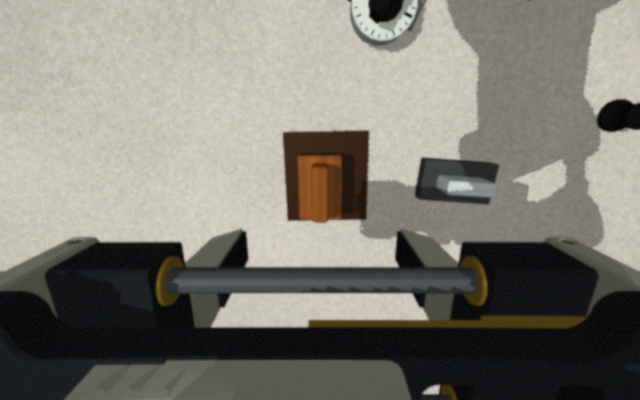

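The brush rib, centred near (320,192), is square between the fingers. The weight is at (456,182).

```bash
python3 - <<'E'
from h import *
import pickle
im,m=pickle.load(open('pics/w2.pkl','rb'))
w=cast(m,[(311,166),(327,166),(328,220),(313,220)],64); print(w.round(1),w.mean(0))
_,m1=pickle.load(open('pics/w1.pkl','rb'))
f=lambda x,y:(385+(x-476)/3.4,125+y/3.4)
print(tri([(m1,f(611,171)),(m,(319,166))]).round(1),tri([(m1,f(739,170)),(m,(320.5,220))]).round(1))
E
```

```text
[[ 452.  -335.7]
 [ 466.7 -330.8]
 [ 485.6 -383.6]
 [ 470.9 -388.5]] [ 468.81154161 -359.65391958]
[ 460.7 -335.    57.5] [ 478.7 -386.5   64.4]
```

{"method": "servo_tool", "body": {"deltas": [[[0,0,0.03],[0,0,0]],[[0,0,0.03],[0,0,0]],[[0,0.002,0.03],[0,0,0]],[[0,0,0.017],[0,0,0]],[[0,0,0],[0,0,0]]]}}

```text
time: 4.5
tool_pos: [472.8, -358.9, 41.4]
tcp_rot: [-3.14, -0.002, 1.892]
contact_force: [-0.7, -0.2, 1.0]
grip_width: 91.7
finger_force: 0.0
```

{"method": "servo_tool", "body": {"deltas": [[[0,0,0],[0,0,0]],[[0,0,0],[0,0,0]],[[0,0,0],[0,0,0]],[[0,0,0],[0,0,0]],[[0,0,0],[0,0,0]],[[0,0,0],[0,0,0]],[[0,0,0],[0,0,0]],[[0,0,0],[0,0,0]]], "fingers": 0}}

```text
time: 5.5
tool_pos: [473.3, -359.3, 42.4]
tcp_rot: [-3.142, 0.0, 1.893]
contact_force: [-0.3, 0.4, 0.3]
grip_width: 16.1
finger_force: 0.0
```

{"method": "servo_tool", "body": {"deltas": [[[0,0,0],[0,0,0]],[[0,0,0],[0,0,0]],[[0,0,-0.02],[0,0,0]],[[0,0,-0.03],[0,0,0]],[[0,0,-0.03],[0,0,0]],[[0,0,0],[0,0,0]]]}}

```text
time: 6.25
tool_pos: [474.5, -360.4, 125.0]
tcp_rot: [3.139, 0.005, 1.893]
contact_force: [0.2, 0.0, -0.3]
grip_width: 0.5
finger_force: 0.0
```

```bash
python3 - <<'E'
from h import *
o=bot.get_obs(); print(o['grip_width'],o['finger_force'],o['contact_force'])
import pickle
im,m=snap('wrist'); pickle.dump((im,m),open('pics/w3.pkl','wb'))
cv2.imwrite('pics/w3.png',im[:,:,::-1])
E
```

```text
0.48479638892700366 0.0 [ 0.22133066  0.01757068 -0.25314498]
```

View pics/w3.png

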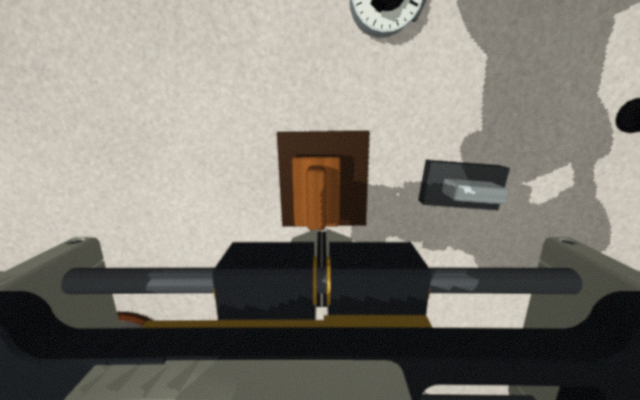

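```bash
python3 - <<'E'
from h import *
import pickle
for k in(2,3):
    im,m=pickle.load(open(f'pics/w{k}.pkl','rb'))
    print(m['xyz'],m['rotation'])
    print(proj(m,[(474.5,-360.4,125),(474.5,-360.4,144),(469,-360,64),(453,-330,37),(478,-394,37)]).round())
im,m=pickle.load(open('pics/w3.pkl','rb'))
print(cast(m,[(316,170),(317,222),(316,157)],64), cast(m,[(322,232)],125))
E
```

```text
[ 445.86126736 -286.30433875  333.54416375] [ 2.84961418e+00 -1.10059204e-03  3.18741655e-01]
[[326. 218.]
 [326. 227.]
 [320. 194.]
 [314. 157.]
 [318. 217.]]
[ 448.29081495 -285.77044641  308.78618762] [ 2.84474365 -0.00359507  0.32309217]
[[322. 229.]
 [322. 240.]
 [316. 200.]
 [310. 159.]
 [314. 224.]]
[[ 460.30636096 -333.56618029]
 [ 476.65183145 -380.28680643]
 [ 456.70708976 -322.6150151 ]] [[ 475.35739165 -362.86943509]]
```

{"method": "servo_tool", "body": {"deltas": [[[0,0,0],[0,0,0]],[[0,0,0],[0,0,0]],[[0,0,0],[0,0,0]],[[0,0,0],[0,0,0]],[[0,0,0],[0,0,0]],[[0,0,0],[0,0,0]],[[0,0,0],[0,0,0]],[[0,0,0],[0,0,0]]], "fingers": 0.6}}

```text
time: 7.3
tool_pos: [473.3, -359.3, 122.5]
tcp_rot: [3.142, 0.0, 1.893]
contact_force: [-0.5, -0.2, 0.4]
grip_width: 55.1
finger_force: 0.0
```

```bash
python3 - <<'E'
from h import *
import pickle
im,m=snap('wrist'); pickle.dump((im,m),open('pics/w4.pkl','wb'))
print(bot.get_obs()['tool_pos'])
a=cv2.resize(im[120:290,200:400],None,fx=2.5,fy=2.5,interpolation=2)
t,tm=snap('top'); b=cv2.resize(t[190:260,400:490],None,fx=3.2,fy=3.2,interpolation=2)
o=np.zeros((425,500+b.shape[1],3),np.uint8); o[:,:500]=a; o[:b.shape[0],500:]=b
cv2.imwrite('pics/w4.png',np.clip(o*1.5,0,255).astype(np.uint8)[:,:,::-1])
E
```

```text
[ 473.35575498 -359.27334468  122.45545905]
```

View pics/w4.png

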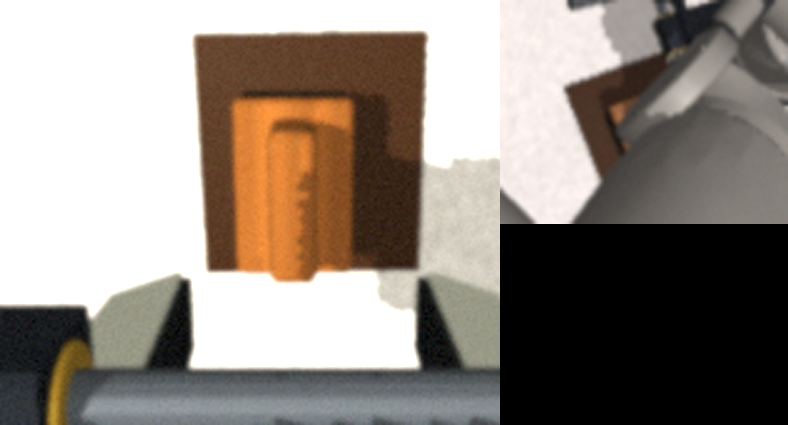

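The brush still stands on its pad, with the rib at original (317,200). The fingers are about 4 mm to its right. I'll retry and watch the closing.

{"method": "servo_tool", "body": {"deltas": [[[0,-0.004,0.02],[0,0,0]],[[0,0,0.03],[0,0,0]],[[0,0,0.0315],[0,0,0]],[[0,0,0],[0,0,0]],[[0,0,0],[0,0,0]]]}}

```text
time: 8.02
tool_pos: [470.1, -361.1, 42.1]
tcp_rot: [3.141, 0.001, 1.893]
contact_force: [0.6, -0.3, 0.0]
grip_width: 55.0
finger_force: 0.0
```

{"method": "servo_tool", "body": {"deltas": [[[0,0,0],[0,0,0]],[[0,0,0],[0,0,0]],[[0,0,0],[0,0,0]],[[0,0,0],[0,0,0]],[[0,0,0],[0,0,0]],[[0,0,0],[0,0,0]],[[0,0,0],[0,0,0]],[[0,0,0],[0,0,0]]], "fingers": 0.1}}

```text
time: 9.02
tool_pos: [469.6, -360.6, 40.9]
tcp_rot: [-3.142, 0.0, 1.893]
contact_force: [0.2, 0.3, -0.4]
grip_width: 9.2
finger_force: 0.0
```

```bash
python3 - <<'E'
from h import *
import pickle
im,m=snap('wrist'); pickle.dump((im,m),open('pics/w5.pkl','wb'))
o=bot.get_obs();print(o['tool_pos'],o['grip_width'],o['finger_force'])
cv2.imwrite('pics/w5.png',np.clip(im*1.5,0,255).astype(np.uint8)[:,:,::-1])
E
```

```text
[ 469.5411168  -360.57942696   40.90485778] 9.804182811876577 0.0
```

View pics/w5.png

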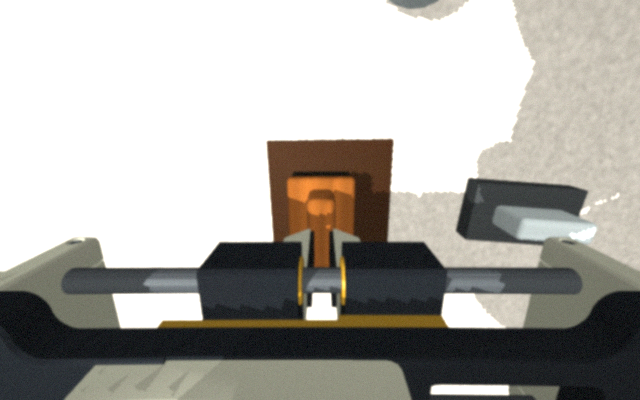

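```bash
python3 - <<'E'
from h import *
import pickle
M={k:pickle.load(open(f'pics/w{k}.pkl','rb')) for k in(1,2,3,4,5)}
im,m=M[5]; o=np.array([469.5,-360.6]);ty=np.array([.949,.317]);tx=np.array([-.317,.949])
for z in(41,60,80):
    print(z,proj(m,[[*(o+s*ty),z] for s in(-5,5)]+[[*(o+s*ty+9.5*tx),z] for s in(-5,5)]).round().tolist())
f=lambda x,y:(385+(x-476)/3.4,125+y/3.4)
print(tri([(M[1][1],f(611,171)),(M[2][1],(319,165)),(M[5][1],(320,192))]).round(1), tri([(M[2][1],(319,165)),(M[5][1],(320,192))]).round(1))
print(m['xyz'])
c=im[160:300,240:400]; cv2.imwrite('pics/w5c.png',np.clip(cv2.resize(c,None,fx=5,fy=4.2,interpolation=2)*1.5,0,255).astype(np.uint8)[:,:,::-1])
E
```

```text
41 [[315.0, 229.0], [329.0, 229.0], [315.0, 216.0], [329.0, 216.0]]
60 [[314.0, 240.0], [330.0, 240.0], [314.0, 227.0], [330.0, 227.0]]
80 [[313.0, 255.0], [331.0, 255.0], [313.0, 240.0], [331.0, 240.0]]
[ 459.8 -333.5   57. ] [ 460.5 -337.8   31.9]
[ 444.03817214 -286.63205285  225.10728797]
```

View pics/w5c.png

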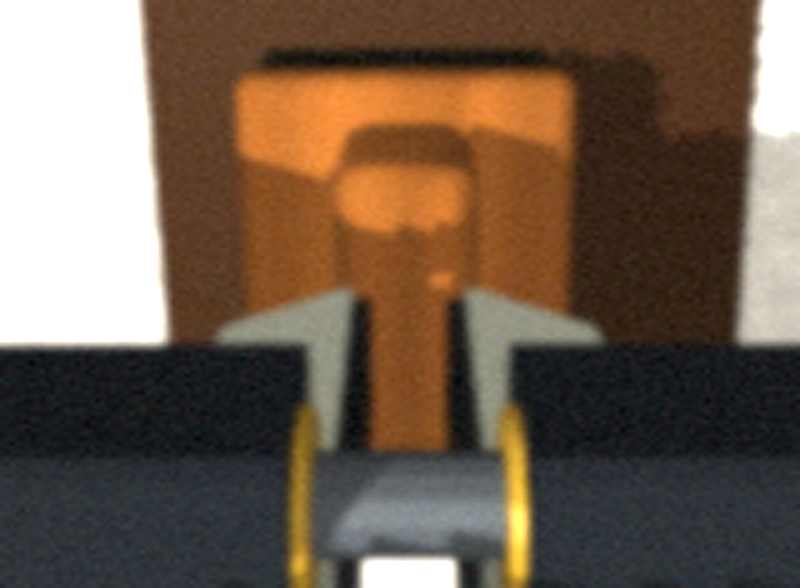

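```bash
python3 - <<'E'
from h import *
import pickle
M={k:pickle.load(open(f'pics/w{k}.pkl','rb')) for k in(1,2,3,4,5)}
m4,m5=M[4][1],M[5][1]
print('rib near top',tri([(m4,(317,172.8)),(m5,(320.5,199.5))]).round(1))
print('back front edge',tri([(m4,(200+293/2.5,120+98/2.5)),(m5,(240+405/5,160+72/4.2))]).round(1))
print('pad top edge mid',tri([(m4,(200+310/2.5,120+34/2.5)),(m5,(330,141))]).round(1))
# widths as scale check (back 74? rib 18, back 48)
for m,a,b,z in((m4,(200+233/2.5,160),(200+354/2.5,160),37),(m5,(240+235/5,178),(240+575/5,178),37),(m4,(200+270/2.5,175),(200+316/2.5,175),64),(m5,(240+335/5,202),(240+470/5,202),64)):
    w=cast(m,[a,b],z); print(np.hypot(*(w[1]-w[0])).round(1),w.round(1).tolist())
E
```

```text
rib near top [ 460.4 -335.3   58. ]
back front edge [ 458.  -327.9   28.9]
pad top edge mid [ 457.4 -303.9    1.7]
46.7 [[436.1, -334.7], [480.4, -319.9]]
46.6 [[435.4, -334.2], [479.7, -319.4]]
16.2 [[453.5, -338.3], [468.9, -333.2]]
16.3 [[452.3, -337.8], [467.7, -332.6]]
```

The enlarged view shows the fingertips sitting over the rib, not beside it. Their apparent height is about 62 mm while the reported TCP is at 41 mm. So the real tips are about 20 mm behind the reported TCP, and I'll go lower with force checks.

{"method": "servo_tool", "body": {"deltas": [[[0,0,-0.015],[0,0,0]],[[0,0,0],[0,0,0]],[[0,0,0],[0,0,0]],[[0,0,0],[0,0,0]],[[0,0,0],[0,0,0]],[[0,0,0],[0,0,0]]], "fingers": 0.48}}

```text
time: 9.82
tool_pos: [469.5, -360.5, 55.7]
tcp_rot: [-3.141, -0.0, 1.893]
contact_force: [-0.6, -0.7, 0.2]
grip_width: 43.8
finger_force: 0.0
```

{"method": "servo_tool", "body": {"deltas": [[[0,-0.001,0.015],[0,0,0]],[[0,0,0.005],[0,0,0]],[[0,0,0.005],[0,0,0]],[[0,0,0.005],[0,0,0]],[[0,0,0],[0,0,0]],[[0,0,0],[0,0,0]]]}}

```text
time: 10.58
tool_pos: [468.7, -361.0, 26.1]
tcp_rot: [3.141, 0.0, 1.893]
contact_force: [0.3, 0.2, 0.5]
grip_width: 44.0
finger_force: 0.0
```

{"method": "servo_tool", "body": {"deltas": [[[0,0,0],[0,0,0]],[[0,0,0],[0,0,0]],[[0,0,0],[0,0,0]],[[0,0,0],[0,0,0]],[[0,0,0],[0,0,0]],[[0,0,0],[0,0,0]]], "fingers": 0.05}}

```text
time: 11.32
tool_pos: [468.7, -360.9, 26.0]
tcp_rot: [3.141, 0.0, 1.893]
contact_force: [0.2, 0.8, 0.5]
grip_width: 17.4
finger_force: 30.0
```

Gripped at 17.4 mm with 30 N, so the 20 mm tip offset is confirmed. I'm carrying the brush to the -x end of the bed.

{"method": "servo_tool", "body": {"deltas": [[[0,0,-0.014],[0,0,0]],[[0,0,-0.03],[0,0,0]],[[0,0,-0.03],[0,0,0]],[[0,0,-0.03],[0,0,7.3]],[[0,0,0],[0,0,7.3]],[[0,0,0],[0,0,7.3]],[[0.0386,-0.0098,0],[0,0,0]],[[0.0386,-0.0098,0],[0,0,0]],[[0.0386,-0.0098,0],[0,0,0]],[[0.0386,-0.0098,0],[0,0,0]],[[0.0386,-0.0098,0],[0,0,0]],[[0.0386,-0.0098,0],[0,0,0]],[[0.0386,-0.0098,0],[0,0,0]],[[0.0386,-0.0098,0],[0,0,0]],[[0,0,0],[0,0,0]],[[0,0,0],[0,0,0]]]}}

```text
time: 13.32
tool_pos: [409.4, -48.3, 130.6]
tcp_rot: [3.14, 0.001, 1.511]
contact_force: [-0.4, -0.0, -1.5]
grip_width: 17.5
finger_force: 30.0
```

```bash
python3 - <<'E'
from h import *
import pickle
im,m=snap('wrist'); pickle.dump((im,m),open('pics/w6.pkl','wb'))
print(rects(m,brass(im)[:, :],35,20))
cv2.imwrite('pics/w6.png',np.clip(im*1.4,0,255).astype(np.uint8)[:,:,::-1])
E
```

```text
[(395.5, -208.2, 344.7, 17.2, np.float64(-0.057), (np.float64(318.0), np.float64(322.0))), (442.8, -155.6, 63.0, 8.6, np.float64(1.571), (np.float64(356.0), np.float64(280.0))), (363.3, -150.8, 62.7, 8.1, np.float64(1.481), (np.float64(286.0), np.float64(281.0))), (404.8, -115.2, 9.7, 6.4, np.float64(0.444), (np.float64(321.0), np.float64(250.0))), (412.8, -66.0, 17.7, 16.3, np.float64(-1.277), (np.float64(327.0), np.float64(207.0))), (513.4, -62.1, 15.2, 13.1, np.float64(-0.059), (np.float64(422.0), np.float64(199.0))), (457.8, -37.2, 16.6, 8.9, np.float64(-0.921), (np.float64(368.0), np.float64(179.0))), (493.5, -38.7, 17.4, 13.6, np.float64(-1.249), (np.float64(405.0), np.float64(179.0)))]
```

View pics/w6.png

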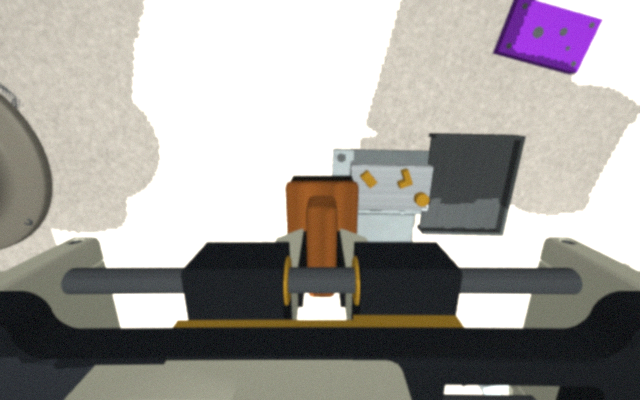

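The brush hangs behind the bed's -x end, centred near (322,210). Scraps are at (368,179), (405,179) and (422,199), all within the brush's width. The tray is at (475,185). I'm lowering and sweeping.

{"method": "servo_tool", "body": {"deltas": [[[0,0,0.025],[0,0,0]],[[0,0,0.025],[0,0,0]],[[0,0,0.02],[0,0,0]],[[0,0,0.0045],[0,0,0]],[[0,0,0],[0,0,0]],[[0,0,0],[0,0,0]],[[0,0,0],[0,0,0]]]}}

```text
time: 14.25
tool_pos: [409.4, -48.1, 56.0]
tcp_rot: [3.14, 0.0, 1.511]
contact_force: [0.3, -0.1, -0.7]
grip_width: 17.8
finger_force: 30.0
```

{"method": "servo_tool", "body": {"deltas": [[[0,0.008,0],[0,0,0]],[[0,0.008,0],[0,0,0]],[[0,0.008,0],[0,0,0]],[[0,0.008,0],[0,0,0]],[[0,0.008,0],[0,0,0]],[[0,0.008,0],[0,0,0]],[[0,0.008,0],[0,0,0]],[[0,0.008,0],[0,0,0]],[[0,0.008,0],[0,0,0]],[[0,0.008,0],[0,0,0]],[[0,0.005,0],[0,0,0]],[[0,0.005,0],[0,0,0]],[[0,0.005,0],[0,0,0]],[[0,0.005,0],[0,0,0]],[[0,0.005,0],[0,0,0]],[[0,0,0],[0,0,0]],[[0,0,0],[0,0,0]]]}}

```text
time: 16.38
tool_pos: [513.5, -54.2, 55.3]
tcp_rot: [-3.141, 0.0, 1.511]
contact_force: [-0.6, -0.5, -0.7]
grip_width: 17.7
finger_force: 30.0
```

{"method": "servo_tool", "body": {"deltas": [[[0,-0.005,-0.002],[0,0,0]],[[0,0,-0.025],[0,0,0]],[[0,0,-0.03],[0,0,0]],[[0,-0.04,-0.03],[0,0,0]],[[0,-0.04,0],[0,0,0]],[[0,-0.04,0],[0,0,0]],[[0,0,0],[0,0,0]],[[0,0,0],[0,0,0]]]}}

```text
time: 17.38
tool_pos: [389.7, -47.0, 142.9]
tcp_rot: [3.14, 0.0, 1.51]
contact_force: [0.2, 0.2, -0.7]
grip_width: 17.8
finger_force: 30.0
```

```bash
python3 - <<'E'
from h import *
import pickle
im,m=snap('wrist'); pickle.dump((im,m),open('pics/w7.pkl','wb'))
print([r for r in rects(m,brass(im),15,20) if r[0]>400 and r[1]>-130])
a=cv2.resize(im[90:260,220:560],None,fx=2.3,fy=2.3,interpolation=2)
cv2.imwrite('pics/w7.png',np.clip(a*1.3,0,255).astype(np.uint8)[:,:,::-1])
E
```

```text
[(536.8, -51.5, 41.0, 13.0, np.float64(1.517), (np.float64(450.0), np.float64(180.0)))]
```

View pics/w7.png

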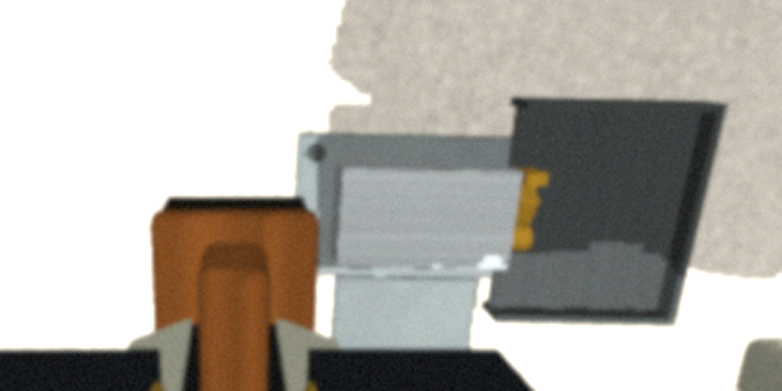

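The bed is clear and the three scraps lie in the tray just past the bed's end, at crop (530,210). I'm returning the brush to its pad.

{"method": "servo_tool", "body": {"deltas": [[[-0.0433,0.01484,0],[0,0,0]],[[-0.0433,0.01484,0],[0,0,0]],[[-0.0433,0.01484,0],[0,0,0]],[[-0.0433,0.01484,0],[0,0,0]],[[-0.0433,0.01484,0],[0,0,0]],[[-0.0433,0.01484,0],[0,0,0]],[[-0.0433,0.01484,0],[0,0,0]],[[0,0,0.035],[0,0,0]],[[0,0,0.035],[0,0,0]],[[0,0,0.035],[0,0,0]],[[0,0,0.005],[0,0,0]],[[0,0,0.003],[0,0,0]],[[0,0,0.002],[0,0,0]],[[0,0,0],[0,0,0]],[[0,0,0],[0,0,0]]]}}

```text
time: 19.3
tool_pos: [474.7, -355.8, 28.2]
tcp_rot: [3.141, 0.001, 1.511]
contact_force: [0.0, 0.0, -0.9]
grip_width: 17.7
finger_force: 30.0
```

{"method": "servo_tool", "body": {"deltas": [[[0,0,0.0015],[0,0,0]],[[0,0,0.0005],[0,0,0]],[[0,0,0],[0,0,0]]]}}

```text
time: 19.68
tool_pos: [474.7, -355.7, 25.9]
tcp_rot: [3.141, 0.001, 1.511]
contact_force: [-0.2, 0.6, 3.9]
grip_width: 17.6
finger_force: 30.0
```

{"method": "servo_tool", "body": {"deltas": [[[0,0,0],[0,0,0]],[[0,0,0],[0,0,0]],[[0,0,0],[0,0,0]],[[0,0,0],[0,0,0]],[[0,0,0],[0,0,0]],[[0,0,-0.01],[0,0,0]],[[0,0,-0.03],[0,0,0]],[[0,0,-0.042],[0,0,0]],[[0,0,-0.042],[0,0,0]],[[0.0451,-0.0034,0],[0,0,0]],[[0.0451,-0.0034,0],[0,0,0]],[[0.0451,-0.0034,0],[0,0,0]],[[0.0451,-0.0034,0],[0,0,0]],[[0,0,0],[0,0,6.2]],[[0,0,0],[0,0,6.2]],[[0,0,0],[0,0,0]],[[0,0,0],[0,0,0]]], "fingers": 0.45}}

```text
time: 21.8
tool_pos: [471.8, -174.8, 149.8]
tcp_rot: [3.141, 0.0, 1.296]
contact_force: [-0.8, 0.4, 0.7]
grip_width: 41.1
finger_force: 0.0
```

```bash
python3 - <<'E'
from h import *
import pickle
im,m=snap('wrist'); pickle.dump((im,m),open('pics/w8.pkl','wb'))
im=im.astype(float)*1.2
o=cv2.resize(np.clip(im[30:270,240:560],0,255).astype(np.uint8),None,fx=2.5,fy=2.5,interpolation=2)
cv2.imwrite('pics/w8.png',o[:,:,::-1])
E
```

```text
(no output)
```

View pics/w8.png

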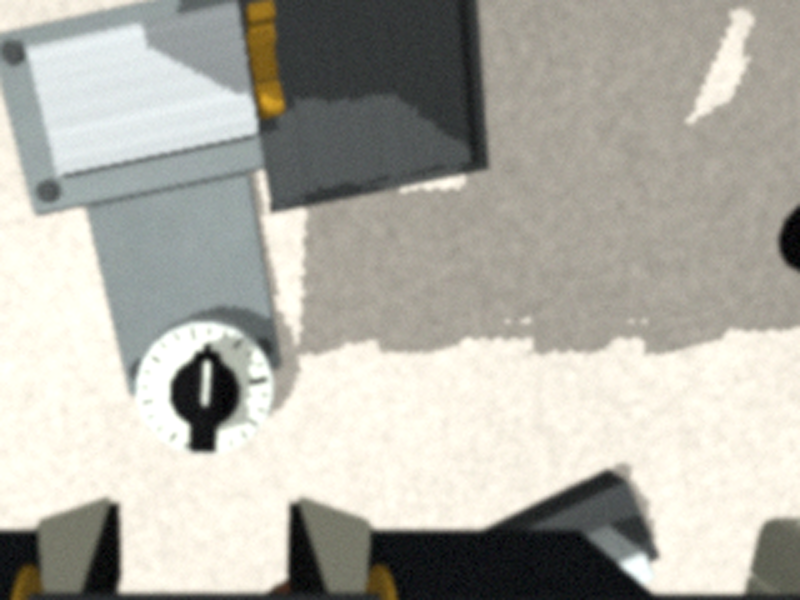

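The dial is at crop (204,393), with the pointer nearly along the tool's x. The bed's corners are at crop (28,47), (64,176) and (258,135). The scraps lie in the tray at (262,60).

```bash
python3 - <<'E'
from h import *
import pickle
M={k:pickle.load(open(f'pics/w{k}.pkl','rb')) for k in(1,6,7,8)}
im,m=M[8]; f=lambda p:[(240+x/2.5,30+y/2.5) for x,y in p]
def show(n,w):
    s=np.roll(w,-1,0)-w; print(n,w.round(1).tolist(),np.hypot(*s.T).round(1),np.arctan2(s[:,1],s[:,0]).round(3))
show('bed8',cast(m,f([(28,47),(64,176),(258,135)]),30))
show('bar8',cast(m,f([(202,450),(207,345)]),59)); print('mid',cast(m,f([(202,450),(207,345)]),59).mean(0), 'housing',cast(m,f([(204,386)]),31))
show('tray8',cast(m,f([(272,210),(487,167)]),20))
m7=M[7][1]; g=lambda p:[(220+x/2.3,90+y/2.3) for x,y in p]
show('bed7',cast(m7,g([(341,168),(337,268),(508,270),(522,172)]),30))
show('tray7',cast(m7,g([(513,100),(724,103),(672,322),(487,308)]),20))
m6=M[6][1]; show('bed6',cast(m6,[(353,166),(354,213),(431,212),(432,168)],30))
print('h bed corners',tri([(m7,g([(341,168)])[0]),(m,f([(28,47)])[0])]).round(1))
# sub-pixel: bed bright-top mask gradient lines in w8
E
```

```text
bed8 [[443.0, -23.6], [441.0, -72.1], [521.3, -78.5]] [48.5 80.6 95.6] [-1.612 -0.079  2.531]
bar8 [[466.0, -191.9], [479.8, -150.0]] [44.1 44.1] [ 1.252 -1.89 ]
mid [ 472.92219856 -170.93575733] housing [[ 472.36714956 -172.51768019]]
tray8 [[520.7, -108.3], [611.9, -116.1]] [91.5 91.5] [-0.086  3.056]
bed7 [[441.1, -22.7], [438.7, -71.5], [521.5, -77.6], [524.9, -29.7]] [48.9 83.  48.  84. ] [-1.621 -0.073  1.5    3.058]
tray7 [[522.8, 2.4], [619.9, -5.1], [611.1, -114.5], [516.4, -101.2]] [ 97.4 109.8  95.6 103.8] [-0.077 -1.651  3.002  1.509]
bed6 [[443.2, -23.9], [442.9, -75.2], [525.6, -78.9], [524.0, -30.9]] [51.3 82.8 48.1 81.2] [-1.576 -0.045  1.604  3.056]
h bed corners [442.1 -23.1  26.5]
```

{"method": "servo_tool", "body": {"deltas": [[[0.001,0,0.03],[0,0,0]],[[0,0,0.03],[0,0,0]],[[0,0,0.03],[0,0,0]],[[0,0,0.025],[0,0,0]],[[0,0,0.011],[0,0,0]],[[0,0,0],[0,0,0]],[[0,0,0],[0,0,0]]]}}

```text
time: 22.72
tool_pos: [472.6, -174.1, 24.3]
tcp_rot: [3.14, 0.0, 1.294]
contact_force: [-0.2, 0.1, 0.1]
grip_width: 41.2
finger_force: 0.0
```

{"method": "servo_tool", "body": {"deltas": [[[0,0,0],[0,0,0]],[[0,0,0],[0,0,0]],[[0,0,0],[0,0,0]],[[0,0,0],[0,0,0]],[[0,0,0],[0,0,0]],[[0,0,0],[0,0,0]]], "fingers": 0.05}}

```text
time: 23.48
tool_pos: [472.3, -173.8, 23.6]
tcp_rot: [3.141, 0.0, 1.294]
contact_force: [1.1, -0.6, 2.8]
grip_width: 11.6
finger_force: 29.7
```

{"method": "servo_tool", "body": {"deltas": [[[0,0,0],[0,0,9.8]],[[0,0,0],[0,0,9.8]],[[0,0,0],[0,0,9.8]],[[0,0,0],[0,0,9.8]],[[0,0,0],[0,0,9.8]],[[0,0,0],[0,0,9.8]],[[0,0,0],[0,0,9.8]],[[0,0,0],[0,0,9.8]],[[0,0,0],[0,0,0]],[[0,0,0],[0,0,0]],[[0,0,0],[0,0,0]]]}}

```text
time: 24.85
tool_pos: [472.9, -174.7, 23.7]
tcp_rot: [3.14, -0.002, -0.07]
contact_force: [1.5, -5.1, -1.5]
grip_width: 11.4
finger_force: 29.7
```

{"method": "servo_tool", "body": {"deltas": [[[0,0,0],[0,0,0]],[[0,0,0],[0,0,0]],[[0,0,0],[0,0,0]],[[0,0,0],[0,0,0]],[[0,0,-0.02],[0,0,0]],[[0,0,-0.038],[0,0,0]],[[0,0,-0.038],[0,0,0]],[[-0.0172,-0.0402,0],[0,0,0]],[[-0.0172,-0.0402,0],[0,0,0]],[[-0.0172,-0.0402,0],[0,0,0]],[[0,0,0],[0,0,0]],[[0,0,0],[0,0,0]],[[0,0,0],[0,0,0]]], "fingers": 0.5}}

```text
time: 26.48
tool_pos: [429.9, -50.4, 119.4]
tcp_rot: [3.141, -0.0, -0.075]
contact_force: [-0.4, -1.1, 1.3]
grip_width: 46.0
finger_force: 0.0
```

```bash
python3 - <<'E'
from h import *
import pickle
im,m=snap('wrist'); pickle.dump((im,m),open('pics/w9.pkl','wb'))
print(m['xyz'])
c=np.array([482,-51.5]); y=-.072; u=np.array([np.cos(y),np.sin(y)]); v=np.array([-u[1],u[0]])
g=cv2.GaussianBlur(cv2.cvtColor(im,cv2.COLOR_RGB2GRAY).astype(np.float32),(3,3),0)
def prof(a,b,z): # grey profile along world segment through samples, print strongest gradients
    n=161; P=np.array([[*(a+(b-a)*t),z] for t in np.linspace(0,1,n)]); q=proj(m,P).astype(np.float32)
    return cv2.remap(g,q[:,0].reshape(1,-1),q[:,1].reshape(1,-1),1)[0]
t=np.linspace(-20,20,161)
def edge(name,mid,nrm,tan,z,half):
    out=[]
    for s in np.linspace(-half,half,9):
        p=prof(mid+tan*s-20*nrm,mid+tan*s+20*nrm,z); d=np.gradient(p); 
        k=np.argsort(-abs(d)); pk=[]
        for i in k:
            if all(abs(t[i]-x[0])>3 for x in pk): pk.append((t[i],round(float(d[i]),1)))
            if len(pk)==3: break
        out.append((round(s),pk))
    print(name)
    for o in out: print(o[0],[(float(a),b) for a,b in o[1]])
edge('-x',c-42*u,-u,v,30,20)
edge('+y',c+24*v,v,u,30,36)
edge('-y',c-24*v,-v,u,30,36)
edge('+x',c+42*u,u,v,30,20)
r=[x for x in rects(m,brass(im),15,20) if x[0]>500 and -130<x[1]<20]; print(r)
E
```

```text
[506.772218   -56.26655861 303.64070728]
-x
-20 [(0.75, -6.6), (12.75, 5.0), (7.25, 1.9)]
-15 [(0.0, -4.7), (12.5, 4.2), (9.0, 0.6)]
-10 [(0.25, -4.6), (12.0, 4.6), (15.25, 1.0)]
-5 [(12.75, 4.9), (-0.25, -4.6), (16.0, 0.6)]
0 [(12.5, 4.9), (0.0, -4.6), (3.25, -0.6)]
5 [(12.5, 5.2), (0.25, -4.3), (19.75, 0.7)]
10 [(12.5, 5.2), (-0.25, -4.8), (3.25, -0.5)]
15 [(12.25, 5.2), (0.0, -4.6), (20.0, -0.4)]
20 [(12.25, 5.1), (0.0, -4.6), (15.5, 0.4)]
+y
-36 [(11.75, 5.6), (0.75, -5.2), (-4.25, 0.5)]
-27 [(11.75, 6.1), (1.5, -4.5), (-1.75, -0.6)]
-18 [(11.25, 6.3), (1.5, -4.4), (-1.75, -0.7)]
-9 [(11.0, 5.5), (1.25, -5.1), (-3.75, 0.6)]
0 [(11.5, 6.5), (0.75, -5.3), (17.0, 0.9)]
9 [(10.75, 6.9), (0.25, -5.0), (14.75, -1.2)]
18 [(10.75, 9.7), (18.0, -5.5), (1.25, -4.4)]
27 [(11.25, 5.4), (1.0, -5.0), (4.5, -3.9)]
36 [(10.5, 4.5), (4.25, -4.2), (-17.25, -1.5)]
-y
-36 [(9.0, 5.9), (-2.25, -4.6), (-18.75, 0.8)]
-27 [(-2.0, -3.9), (7.75, -3.6), (11.0, 2.2)]
-18 [(7.5, -4.4), (-1.5, -4.3), (10.75, 2.5)]
-9 [(-1.75, -4.8), (7.0, -3.5), (10.25, 2.6)]
0 [(-1.5, -4.9), (7.75, -3.6), (11.0, 2.8)]
9 [(-8.5, -6.2), (7.5, -4.1), (10.75, 3.0)]
18 [(-9.75, -5.1), (8.25, -2.9), (11.5, 1.8)]
27 [(-11.5, -5.6), (4.75, 4.8), (-1.25, -3.9)]
36 [(-1.75, -3.6), (9.75, 3.4), (-16.25, -1.7)]
+x
-20 [(-0.25, -6.9), (9.25, 0.6), (12.5, 0.3)]
-15 [(0.0, -6.5), (11.0, -2.9), (3.5, 0.8)]
-10 [(-1.0, -12.1), (2.5, 6.4), (-4.25, 5.9)]
-5 [(-0.75, -12.5), (-14.0, -6.4), (-5.25, 6.2)]
0 [(-0.75, -12.2), (-5.25, 6.4), (-14.0, -6.3)]
5 [(-1.0, -11.6), (-5.25, 6.1), (-14.0, -5.9)]
10 [(-0.75, -10.8), (-4.5, 5.8), (-12.25, -5.2)]
15 [(0.0, -12.1), (-13.25, -6.2), (-3.5, 6.1)]
20 [(-0.25, -12.4), (3.0, 6.9), (-13.25, -6.8)]
[(532.0, -50.7, 41.6, 12.2, np.float64(1.444), (np.float64(314.0), np.float64(87.0)))]
```

The bed edges match the 84 × 48 mm size to within a millimetre: centre (481.8,-50.1), yaw -0.072. Next is blank A, the brass one at top pixel (251,238). I'll view it from directly above.

{"method": "servo_tool", "body": {"deltas": [[[-0.01335,-0.0397,0],[0,0,0]],[[-0.01335,-0.0397,0],[0,0,0]],[[-0.01335,-0.0397,0],[0,0,0]],[[-0.01335,-0.0397,0],[0,0,0]],[[-0.01335,-0.0397,0],[0,0,0]],[[-0.01335,-0.0397,0],[0,0,0]],[[0,0,0],[0,0,-9.8]],[[0,0,0],[0,0,0]],[[0,0,0],[0,0,0]],[[0,0,0],[0,0,0]]], "fingers": 0.7}}

```text
time: 27.78
tool_pos: [367.5, 193.4, 119.3]
tcp_rot: [3.141, 0.0, 0.094]
contact_force: [0.6, -0.1, -0.0]
grip_width: 64.2
finger_force: 0.0
```

```bash
cat > meas.py <<'E'
from h import *
import sys
def blank(near,z=10):
    im,m=snap('wrist'); o=bot.get_obs()
    rs=[r for r in rects(m,brass(im),z,400) if np.hypot(r[0]-near[0],r[1]-near[1])<60]
    print('cam',m['xyz'].round(1),'tool',o['tool_pos'].round(1),o['tcp_rot'].round(3)); print(rs)
    return rs[0]
def plan(tx,ty,tyaw):
    o=bot.get_obs(); p=o['tool_pos']; y=o['tcp_rot'][2]; d=np.array([tx-p[0],ty-p[1]])
    c,s=np.cos(y),np.sin(y); print('delta tool x,y mm',round(d[0]*c+d[1]*s,1),round(d[0]*s-d[1]*c,1),'rot deg',round(-np.degrees(tyaw-y),2),'z now',p[2].round(1))
E
python3 - <<'E'
from meas import *
r=blank((444,200)); plan(*r[:2],r[4])
E
```

```text
cam [444.3 200.6 303.6] tool [367.5 193.4 119.4] [ 3.142 -0.     0.094]
[(442.7, 200.5, 81.5, 46.9, np.float64(0.095), (np.float64(321.0), np.float64(113.0)))]
delta tool x,y mm 75.6 0.0 rot deg -0.04 z now 119.4
```

{"method": "servo_tool", "body": {"deltas": [[[0.0378,0,0],[0,0,0]],[[0.0378,0,0],[0,0,0]],[[0,0,0.04],[0,0,0]],[[0,0,0.04],[0,0,0]],[[0,0,0.035],[0,0,0]],[[0,0,0.014],[0,0,0]],[[0,0,0.002],[0,0,0]],[[0,0,0.001],[0,0,0]],[[0,0,0],[0,0,0]],[[0,0,0],[0,0,0]]]}}

```text
time: 29.08
tool_pos: [442.9, 201.4, -11.9]
tcp_rot: [-3.141, -0.002, 0.097]
contact_force: [0.1, 0.4, -0.6]
grip_width: 64.2
finger_force: 0.0
```

{"method": "servo_tool", "body": {"deltas": [[[0,0,0.001],[0,0,0]],[[0,0,0.001],[0,0,0]],[[0,0,0],[0,0,0]]]}}

```text
time: 29.45
tool_pos: [442.3, 201.2, -14.7]
tcp_rot: [3.141, 0.0, 0.097]
contact_force: [-0.2, -0.0, -0.1]
grip_width: 64.5
finger_force: 0.0
```

{"method": "servo_tool", "body": {"deltas": [[[0,0,0.001],[0,0,0]],[[0,0,0],[0,0,0]],[[0,0,0],[0,0,0]],[[0,0,0],[0,0,0]],[[0,0,0],[0,0,0]],[[0,0,0],[0,0,0]]], "fingers": 0.35}}

```text
time: 30.2
tool_pos: [442.4, 201.2, -15.6]
tcp_rot: [3.141, -0.0, 0.097]
contact_force: [-0.1, 0.3, -0.7]
grip_width: 32.1
finger_force: 0.0
```

{"method": "servo_tool", "body": {"deltas": [[[0,0,-0.01],[0,0,0]],[[0,0,0],[0,0,0]],[[0,0,0],[0,0,0]],[[0,0,0],[0,0,0]],[[0,0,0.008],[0,0,0]],[[0,0,0.003],[0,0,0]],[[0,0,0.002],[0,0,0]],[[0,0,0.002],[0,0,0]],[[0,0,0],[0,0,0]]], "fingers": 0.7}}

```text
time: 31.32
tool_pos: [442.4, 201.2, -20.8]
tcp_rot: [3.141, 0.0, 0.097]
contact_force: [-0.1, 0.1, 0.7]
grip_width: 64.1
finger_force: 0.0
```

{"method": "servo_tool", "body": {"deltas": [[[0,0,0.001],[0,0,0]],[[0,0,0.001],[0,0,0]],[[0,0,0],[0,0,0]]]}}

```text
time: 31.7
tool_pos: [442.4, 201.2, -22.6]
tcp_rot: [3.142, 0.0, 0.097]
contact_force: [-0.5, 0.5, 0.5]
grip_width: 64.1
finger_force: 0.0
```

{"method": "servo_tool", "body": {"deltas": [[[0,0,0.001],[0,0,0]],[[0,0,0.001],[0,0,0]],[[0,0,0],[0,0,0]]]}}

```text
time: 32.08
tool_pos: [442.4, 201.2, -24.7]
tcp_rot: [3.141, 0.0, 0.097]
contact_force: [-0.5, -0.2, -0.0]
grip_width: 64.1
finger_force: 0.0
```

{"method": "servo_tool", "body": {"deltas": [[[0,0,0.001],[0,0,0]],[[0,0,0.001],[0,0,0]],[[0,0,0],[0,0,0]]]}}

```text
time: 32.45
tool_pos: [442.4, 201.2, -26.7]
tcp_rot: [3.141, 0.0, 0.097]
contact_force: [-0.1, -0.0, 0.4]
grip_width: 64.3
finger_force: 0.0
```

{"method": "servo_tool", "body": {"deltas": [[[0,0,0.001],[0,0,0]],[[0,0,0.001],[0,0,0]],[[0,0,0],[0,0,0]]]}}

```text
time: 32.83
tool_pos: [442.5, 201.2, -27.1]
tcp_rot: [3.142, -0.001, 0.097]
contact_force: [-5.7, -1.1, 17.8]
grip_width: 64.3
finger_force: 8.9
```

{"method": "servo_tool", "body": {"deltas": [[[0,0,0.001],[0,0,0]],[[0,0,0.001],[0,0,0]],[[0,0,0],[0,0,0]]]}}

```text
time: 33.2
tool_pos: [442.6, 201.3, -27.3]
tcp_rot: [-3.142, -0.002, 0.097]
contact_force: [-11.0, -3.1, 38.6]
grip_width: 64.4
finger_force: 19.7
```

```bash
python3 - <<'E'
from h import *
import pickle
im,m=snap('wrist'); pickle.dump((im,m),open('pics/w10.pkl','wb'))
o=bot.get_obs(); print(o['tool_pos'],o['contact_force'],o['grip_width'])
print(m['xyz'])
cv2.imwrite('pics/w10.png',im[:,:,::-1])
print(rects(m,brass(im),10,300))
E
```

```text
[442.62942414 201.27434989 -27.30172722] [-10.07854474  -4.3768845   38.14082702] 64.15570342300296
[519.08807652 208.76289038 157.04648099]
[(400.3, 145.6, 181.2, 9.0, np.float64(-1.465), (np.float64(403.0), np.float64(323.0))), (409.1, 197.2, 46.5, 14.4, np.float64(-1.472), (np.float64(322.0), np.float64(302.0))), (417.1, 264.5, 34.0, 10.6, np.float64(-0.111), (np.float64(211.0), np.float64(280.0))), (430.2, 134.4, 34.4, 10.4, np.float64(0.286), (np.float64(431.0), np.float64(281.0))), (459.0, 201.9, 53.3, 47.0, np.float64(0.098), (np.float64(323.0), np.float64(223.0))), (457.6, 355.3, 92.2, 42.3, np.float64(-0.21), (np.float64(32.0), np.float64(190.0))), (562.5, 208.6, 47.2, 14.9, np.float64(-1.406), (np.float64(330.0), np.float64(15.0))), (550.3, 345.5, 21.7, 6.9, np.float64(-1.458), (np.float64(26.0), np.float64(7.0)))]
```

View pics/w10.png

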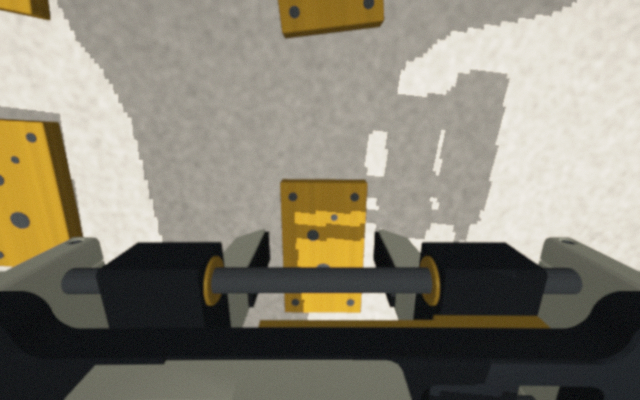

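The fingers straddle blank A, whose front edge is at row 181. Bench contact came at tool z ≈ -27, so the true tip offset is 27 mm. I'm raising 7 mm and gripping.

{"method": "servo_tool", "body": {"deltas": [[[0,0,-0.007],[0,0,0]],[[0,0,0],[0,0,0]],[[0,0,0],[0,0,0]]]}}

```text
time: 33.62
tool_pos: [442.2, 201.2, -24.0]
tcp_rot: [3.141, 0.001, 0.097]
contact_force: [-0.3, 0.4, -0.6]
grip_width: 63.9
finger_force: 0.0
```

{"method": "servo_tool", "body": {"deltas": [[[0,0,0],[0,0,0]],[[0,0,0],[0,0,0]],[[0,0,0],[0,0,0]],[[0,0,0],[0,0,0]],[[0,0,0],[0,0,0]]], "fingers": 0.2}}

```text
time: 34.25
tool_pos: [442.1, 201.1, -23.9]
tcp_rot: [3.141, 0.001, 0.097]
contact_force: [0.3, 1.4, -3.2]
grip_width: 47.4
finger_force: 30.0
```

{"method": "servo_tool", "body": {"deltas": [[[0,0,-0.01],[0,0,0]],[[0,0,-0.03],[0,0,0]],[[0,0,-0.04],[0,0,0]],[[0,0,-0.04],[0,0,0]],[[0,0,0],[0,0,0]],[[0,0,0],[0,0,0]]]}}

```text
time: 35.0
tool_pos: [441.6, 201.0, 95.7]
tcp_rot: [3.141, 0.001, 0.097]
contact_force: [0.5, -0.7, -4.1]
grip_width: 47.6
finger_force: 30.0
```

```bash
cat >> meas.py <<'E'
def hand(save=None,zoff=None):
    "front edge of the held blank relative to the tool: distance along tool x, lateral centre, and its yaw rel. to the tool"
    im,m=snap('wrist'); o=bot.get_obs(); p=o['tool_pos']; y=o['tcp_rot'][2]
    M=brass(im); M[235:]=0; M[:, :200]=0; M[:,450:]=0
    c=max(cv2.findContours(M,0,cv2.CHAIN_APPROX_NONE)[0],key=cv2.contourArea).reshape(-1,2)
    w=cast(m,c,p[2]+(34 if zoff is None else zoff))-p[:2]
    t=np.c_[w[:,0]*np.cos(y)+w[:,1]*np.sin(y), w[:,0]*np.sin(y)-w[:,1]*np.cos(y)]
    print('area',len(c),'x max',np.percentile(t[:,0],98).round(1))
    # front edge line: for |lateral|<15
    f=[(s,t[abs(t[:,1]-s)<2.5][:,0].max()) for s in(-15,-10,-5,0,5,10,15)]
    k=np.polyfit(*zip(*f),1); L=[(s,t[abs(t[:,0]-s)<2][:,1].min(),t[abs(t[:,0]-s)<2][:,1].max()) for s in(25,30,35)]
    print('front x',k[1].round(2),'slope',k[0].round(3),'lateral',np.round(L,1).tolist())
E
python3 - <<'E'
from meas import *
hand(); o=bot.get_obs(); print(o['tool_pos'],o['tcp_rot']); plan(481.8,-50.1,-.072)
E
```

```text
area 281 x max 43.7
front x 43.49 slope -0.015 lateral [[25.0, -23.6, 23.1], [30.0, -23.5, 22.9], [35.0, -23.2, 23.2]]
[441.26486329 200.89672978  95.14985167] [3.14101802e+00 2.67202352e-03 9.69436053e-02]
delta tool x,y mm 16.1 253.7 rot deg 9.68 z now 95.1
```

{"method": "servo_tool", "body": {"deltas": [[[0.0025,0.0423,0],[0,0,0]],[[0.0025,0.0423,0],[0,0,0]],[[0.0025,0.0423,0],[0,0,0]],[[0.0025,0.0423,0],[0,0,0]],[[0.0025,0.0423,0],[0,0,0]],[[0.0025,0.0423,0],[0,0,0]],[[0,0,0],[0,0,9.7]],[[0,0,0.03],[0,0,0]],[[0,0,0],[0,0,0]],[[0,0,0],[0,0,0]]]}}

```text
time: 36.3
tool_pos: [481.7, -49.8, 66.2]
tcp_rot: [-3.141, 0.001, -0.072]
contact_force: [0.4, 0.3, -3.8]
grip_width: 47.1
finger_force: 30.0
```

```bash
python3 - <<'E'
from meas import *
hand(); plan(481.8,-50.1,-.072); print(bot.get_obs()['tcp_rot'])
E
```

```text
area 282 x max 43.2
front x 43.15 slope 0.001 lateral [[25.0, -22.7, 23.1], [30.0, -23.0, 23.3], [35.0, -22.9, 23.2]]
delta tool x,y mm -0.4 0.3 rot deg 0.0 z now 66.7
[ 3.14148353e+00 -2.06124108e-04 -7.19538245e-02]
```

{"method": "servo_tool", "body": {"deltas": [[[-0.0014,0.0003,0.025],[0,0,0]],[[0,0,0.025],[0,0,0]],[[0,0,0.007],[0,0,0]],[[0,0,0.002],[0,0,0]],[[0,0,0.001],[0,0,0]],[[0,0,0],[0,0,0]],[[0,0,0],[0,0,0]]]}}

```text
time: 37.22
tool_pos: [480.8, -50.2, 6.9]
tcp_rot: [3.141, -0.001, -0.072]
contact_force: [0.2, 0.6, -3.0]
grip_width: 47.6
finger_force: 30.0
```

{"method": "servo_tool", "body": {"deltas": [[[0,0,0.001],[0,0,0]],[[0,0,0.0005],[0,0,0]],[[0,0,0],[0,0,0]]]}}

```text
time: 37.6
tool_pos: [480.8, -50.2, 6.0]
tcp_rot: [3.141, -0.001, -0.072]
contact_force: [-2.8, -0.1, 8.7]
grip_width: 47.5
finger_force: 30.0
```

{"method": "servo_tool", "body": {"deltas": [[[0,0,0],[0,0,0]],[[0,0,0],[0,0,0]],[[0,0,0],[0,0,0]],[[0,0,-0.01],[0,0,0]],[[0,0,-0.025],[0,0,0]],[[0,0,-0.04],[0,0,0]],[[0,0,-0.04],[0,0,0]],[[-0.03,0,0],[0,0,0]],[[-0.03,0,0],[0,0,0]],[[0,0,0],[0,0,0]],[[0,0,0],[0,0,0]]], "fingers": 0.65}}

```text
time: 38.98
tool_pos: [421.6, -46.1, 120.6]
tcp_rot: [3.141, -0.002, -0.073]
contact_force: [-0.5, 1.2, -0.5]
grip_width: 60.0
finger_force: 0.0
```

```bash
cat >> meas.py <<'E'
def bedcheck(z):
    "offset of the blank whose top is at z from the bed estimate, by its edges"
    im,m=snap('wrist'); c=np.array([481.8,-50.1]); y=-.072; u=np.array([np.cos(y),np.sin(y)]); v=np.array([-u[1],u[0]])
    P=cv2.findContours(brass(im),0,cv2.CHAIN_APPROX_NONE)[0]
    for q in P:
        if cv2.contourArea(q)<1500: continue
        w=cast(m,q.reshape(-1,2),z)-c
        if np.hypot(*w.mean(0))>40: continue
        (a,b),(s1,s2),t=cv2.minAreaRect(w.astype(np.float32)); d=np.array([a,b])
        e=[np.percentile(w@u,.5),np.percentile(w@u,99.5),np.percentile(w@v,.5),np.percentile(w@v,99.5)]
        print('offset u,v',(d@u).round(2),(d@v).round(2),'size',round(s1,1),round(s2,1),'ang rel',round(((np.radians(t)-y+np.pi/4)%(np.pi/2))-np.pi/4,3),np.round(e,1))
E
python3 - <<'E'
from meas import *
o=bot.get_obs(); print(o['tool_pos']); bedcheck(40); plan(590-77*np.cos(.2)+8,216-77*np.sin(.2),.205)
E
```

```text
[421.60077848 -46.05022774 120.5714008 ]
offset u,v 5.68 -0.06 size 48.2 96.3 ang rel 0.0 [-42.5  53.8 -24.1  23.8]
delta tool x,y mm 82.7 -253.4 rot deg -15.9 z now 120.4
```

Blank A is flush: the -x edge is 0.5 mm off, and the side edges read -24.1 and 23.8. Next is blank D.

{"method": "servo_tool", "body": {"deltas": [[[0.0138,-0.0422,0],[0,0,0]],[[0.0138,-0.0422,0],[0,0,0]],[[0.0138,-0.0422,0],[0,0,0]],[[0.0138,-0.0422,0],[0,0,0]],[[0.0138,-0.0422,0],[0,0,0]],[[0.0138,-0.0422,0],[0,0,0]],[[0,0,0],[0,0,-8]],[[0,0,0],[0,0,-8]],[[0,0,0],[0,0,0]],[[0,0,0],[0,0,0]],[[0,0,0],[0,0,0]]], "fingers": 0.7}}

```text
time: 40.4
tool_pos: [521.7, 200.7, 119.9]
tcp_rot: [3.142, -0.0, 0.205]
contact_force: [0.1, -0.2, -0.3]
grip_width: 64.2
finger_force: 0.0
```

```bash
python3 - <<'E'
from meas import *
r=blank((600,216)); plan(*r[:2],r[4])
E
```

```text
cam [597.2 216.5 304.1] tool [521.7 200.6 119.9] [ 3.142 -0.     0.205]
[(599.1, 215.9, 82.0, 46.9, np.float64(0.206), (np.float64(322.0), np.float64(109.0)))]
delta tool x,y mm 78.9 0.9 rot deg -0.03 z now 119.9
```

{"method": "servo_tool", "body": {"deltas": [[[0.04,0.0009,0],[0,0,0]],[[0.0396,0,0],[0,0,0]],[[0,0,0.04],[0,0,0]],[[0,0,0.04],[0,0,0]],[[0,0,0.04],[0,0,0]],[[0,0,0.019],[0,0,0]],[[0,0,0.004],[0,0,0]],[[0,0,0.001],[0,0,0]],[[0,0,0],[0,0,0]],[[0,0,0],[0,0,0]]]}}

```text
time: 41.7
tool_pos: [600.3, 216.4, -23.0]
tcp_rot: [3.142, -0.002, 0.207]
contact_force: [-1.1, -1.0, -0.6]
grip_width: 64.5
finger_force: 0.0
```

{"method": "servo_tool", "body": {"deltas": [[[0,0,0],[0,0,0]],[[0,0,0],[0,0,0]],[[0,0,0],[0,0,0]],[[0,0,0],[0,0,0]],[[0,0,0],[0,0,0]]], "fingers": 0.2}}

```text
time: 42.32
tool_pos: [599.7, 216.2, -23.9]
tcp_rot: [3.141, -0.0, 0.207]
contact_force: [-0.9, -1.0, 2.7]
grip_width: 47.9
finger_force: 30.0
```

{"method": "servo_tool", "body": {"deltas": [[[0,0,-0.01],[0,0,0]],[[0,0,-0.03],[0,0,0]],[[0,0,-0.04],[0,0,0]],[[0,0,-0.02],[0,0,0]],[[0,0,0],[0,0,0]],[[0,0,0],[0,0,0]]]}}

```text
time: 43.08
tool_pos: [598.7, 216.0, 74.6]
tcp_rot: [3.141, 0.002, 0.207]
contact_force: [-0.5, 0.1, -3.3]
grip_width: 47.5
finger_force: 30.0
```

```bash
python3 - <<'E'
from meas import *
hand(); plan(481.8,-50.1,-.072)
E
```

```text
area 279 x max 43.1
front x 43.07 slope 0.001 lateral [[25.0, -23.6, 23.1], [30.0, -23.4, 23.4], [35.0, -23.2, 23.2]]
delta tool x,y mm -168.9 236.4 rot deg 15.98 z now 74.2
```

{"method": "servo_tool", "body": {"deltas": [[[-0.0282,0.0394,0],[0,0,0]],[[-0.0282,0.0394,0],[0,0,0]],[[-0.0282,0.0394,0],[0,0,0]],[[-0.0282,0.0394,0],[0,0,0]],[[-0.0282,0.0394,0],[0,0,0]],[[-0.0282,0.0394,0],[0,0,0]],[[0,0,0],[0,0,8]],[[0,0,0],[0,0,8]],[[0,0,0],[0,0,0]],[[0,0,0],[0,0,0]],[[0,0,0],[0,0,0]]]}}

```text
time: 44.5
tool_pos: [482.5, -49.7, 75.7]
tcp_rot: [3.142, 0.0, -0.07]
contact_force: [-0.6, -1.4, -2.3]
grip_width: 47.7
finger_force: 30.0
```

```bash
python3 - <<'E'
from meas import *
hand(); plan(481.1,-50.1,-.072)
E
```

```text
area 307 x max 52.2
front x 52.2 slope 0.001 lateral [[25.0, -22.8, 23.2], [30.0, -22.6, 22.9], [35.0, -23.0, 23.3]]
delta tool x,y mm -1.4 0.5 rot deg 0.06 z now 75.8
```

{"method": "servo_tool", "body": {"deltas": [[[-0.0014,0.0005,0.025],[0,0,0]],[[0,0,0.025],[0,0,0]],[[0,0,0.006],[0,0,0]],[[0,0,0.002],[0,0,0]],[[0,0,0.001],[0,0,0]],[[0,0,0.001],[0,0,0]],[[0,0,0.001],[0,0,0]],[[0,0,0],[0,0,0]]]}}

```text
time: 45.55
tool_pos: [481.6, -50.4, 16.0]
tcp_rot: [3.141, -0.001, -0.072]
contact_force: [-2.1, 0.6, 5.7]
grip_width: 47.7
finger_force: 30.0
```

{"method": "servo_tool", "body": {"deltas": [[[0,0,0],[0,0,0]],[[0,0,0],[0,0,0]],[[0,0,0],[0,0,0]],[[0,0,-0.01],[0,0,0]],[[0,0,-0.025],[0,0,0]],[[0,0,-0.035],[0,0,0]],[[0,0,-0.035],[0,0,0]],[[-0.03,0,0],[0,0,0]],[[-0.03,0,0],[0,0,0]],[[0,0,0],[0,0,0]],[[0,0,0],[0,0,0]]], "fingers": 0.65}}

```text
time: 46.92
tool_pos: [422.3, -46.2, 120.6]
tcp_rot: [3.141, -0.002, -0.072]
contact_force: [0.7, 0.5, 1.1]
grip_width: 59.4
finger_force: 0.0
```

```bash
python3 - <<'E'
from meas import *
o=bot.get_obs(); print(o['tool_pos']); bedcheck(50); plan(517.6,371.4,-.088)
E
```

```text
[422.26167509 -46.19732571 120.56173764]
offset u,v 4.98 -0.16 size 48.3 94.8 ang rel 0.0 [-42.4  52.4 -24.2  23.9]
delta tool x,y mm 64.8 -423.4 rot deg 0.89 z now 120.4
```

{"method": "servo_tool", "body": {"deltas": [[[0.0081,-0.0529,0],[0,0,0]],[[0.0081,-0.0529,0],[0,0,0]],[[0.0081,-0.0529,0],[0,0,0]],[[0.0081,-0.0529,0],[0,0,0]],[[0.0081,-0.0529,0],[0,0,0]],[[0.0081,-0.0529,0],[0,0,0]],[[0.0081,-0.0529,0],[0,0,0]],[[0.0081,-0.0529,0],[0,0,0.9]],[[0,0,0],[0,0,0]],[[0,0,0],[0,0,0]],[[0,0,0],[0,0,0]]], "fingers": 0.7}}

```text
time: 48.35
tool_pos: [516.7, 370.4, 119.8]
tcp_rot: [3.141, 0.0, -0.089]
contact_force: [0.8, -0.7, 0.2]
grip_width: 64.3
finger_force: 0.0
```

```bash
python3 - <<'E'
from meas import *
r=blank((594,365)); plan(*r[:2],r[4])
E
```

```text
cam [593.6 363.5 304. ] tool [516.8 370.4 120. ] [ 3.141  0.    -0.089]
[(593.4, 364.7, 82.4, 47.1, np.float64(-0.087), (np.float64(320.0), np.float64(112.0)))]
delta tool x,y mm 76.8 -1.2 rot deg -0.14 z now 120.0
```

{"method": "servo_tool", "body": {"deltas": [[[0.04,-0.0012,0],[0,0,0]],[[0.0374,0,0],[0,0,0]],[[0,0,0.04],[0,0,0]],[[0,0,0.04],[0,0,0]],[[0,0,0.04],[0,0,0]],[[0,0,0.019],[0,0,0]],[[0,0,0.004],[0,0,0]],[[0,0,0.001],[0,0,0]],[[0,0,0],[0,0,0]],[[0,0,0],[0,0,0]]]}}

```text
time: 49.65
tool_pos: [594.4, 366.2, -22.9]
tcp_rot: [-3.141, -0.002, -0.088]
contact_force: [0.2, 0.2, -0.1]
grip_width: 64.2
finger_force: 0.0
```

{"method": "servo_tool", "body": {"deltas": [[[0,0,0],[0,0,0]],[[0,0,0],[0,0,0]],[[0,0,0],[0,0,0]],[[0,0,0],[0,0,0]],[[0,0,0],[0,0,0]]], "fingers": 0.2}}

```text
time: 50.28
tool_pos: [593.8, 365.7, -23.9]
tcp_rot: [3.141, -0.0, -0.088]
contact_force: [-1.3, -2.2, 3.6]
grip_width: 47.5
finger_force: 30.0
```

{"method": "servo_tool", "body": {"deltas": [[[0,0,-0.01],[0,0,0]],[[0,0,-0.03],[0,0,0]],[[0,0,-0.04],[0,0,0]],[[0,0,-0.03],[0,0,0]],[[0,0,0],[0,0,0]],[[0,0,0],[0,0,0]]]}}

```text
time: 51.02
tool_pos: [592.8, 365.5, 84.1]
tcp_rot: [3.14, 0.002, -0.088]
contact_force: [-0.4, -0.4, -3.3]
grip_width: 47.7
finger_force: 30.0
```

```bash
python3 - <<'E'
from meas import *
hand(); plan(481.3,-50.1,-.072)
E
```

```text
area 279 x max 43.1
front x 43.08 slope 0.001 lateral [[25.0, -23.7, 23.1], [30.0, -23.5, 23.3], [35.0, -23.7, 23.2]]
delta tool x,y mm -74.3 423.6 rot deg -0.92 z now 83.6
```

{"method": "servo_tool", "body": {"deltas": [[[-0.0093,0.05295,0],[0,0,0]],[[-0.0093,0.05295,0],[0,0,0]],[[-0.0093,0.05295,0],[0,0,0]],[[-0.0093,0.05295,0],[0,0,0]],[[-0.0093,0.05295,0],[0,0,0]],[[-0.0093,0.05295,0],[0,0,0]],[[-0.0093,0.05295,0],[0,0,0]],[[-0.0093,0.05295,0],[0,0,-0.9]],[[0,0,0],[0,0,0]],[[0,0,0],[0,0,0]],[[0,0,0],[0,0,0]],[[0,0,0],[0,0,0]]]}}

```text
time: 52.58
tool_pos: [482.5, -48.5, 85.7]
tcp_rot: [-3.142, 0.0, -0.071]
contact_force: [0.6, 0.2, -3.3]
grip_width: 47.4
finger_force: 30.0
```

```bash
python3 - <<'E'
from meas import *
hand(); plan(481.3,-50.1,-.072)
E
```

```text
area 310 x max 53.3
front x 53.33 slope 0.001 lateral [[25.0, -23.0, 23.1], [30.0, -23.3, 22.8], [35.0, -23.1, 23.1]]
delta tool x,y mm -1.1 1.5 rot deg 0.07 z now 85.8
```

Blank C's seat is at tool z = 26.

{"method": "servo_tool", "body": {"deltas": [[[-0.0013,0.0015,0.025],[0,0,0]],[[0,0,0.025],[0,0,0]],[[0,0,0.006],[0,0,0]],[[0,0,0.002],[0,0,0]],[[0,0,0.001],[0,0,0]],[[0,0,0.001],[0,0,0]],[[0,0,0.001],[0,0,0]],[[0,0,0],[0,0,0]]]}}

```text
time: 53.62
tool_pos: [481.5, -51.1, 26.0]
tcp_rot: [3.141, -0.001, -0.072]
contact_force: [-2.4, 0.9, 5.1]
grip_width: 47.5
finger_force: 30.0
```

{"method": "servo_tool", "body": {"deltas": [[[0,0,0],[0,0,0]],[[0,0,0],[0,0,0]],[[0,0,0],[0,0,0]],[[0,0,-0.01],[0,0,0]],[[0,0,-0.025],[0,0,0]],[[0,0,-0.03],[0,0,0]],[[0,0,-0.03],[0,0,0]],[[-0.03,0,0],[0,0,0]],[[-0.03,0,0],[0,0,0]],[[0,0,0],[0,0,0]],[[0,0,0],[0,0,0]]], "fingers": 0.65}}

```text
time: 55.0
tool_pos: [422.1, -46.9, 120.6]
tcp_rot: [3.141, -0.002, -0.073]
contact_force: [0.6, 0.1, 0.1]
grip_width: 60.0
finger_force: 0.0
```

```bash
python3 - <<'E'
from meas import *
o=bot.get_obs(); print(o['tool_pos']); bedcheck(60); plan(460-77,370.3-3.3,.043)
E
```

```text
[422.09891764 -46.89531312 120.56892822]
offset u,v 4.41 -1.13 size 47.7 93.0 ang rel 0.002 [-42.   50.9 -25.   22.8]
delta tool x,y mm -69.1 -410.0 rot deg -6.62 z now 120.4
```

{"method": "servo_tool", "body": {"deltas": [[[-0.0086,-0.05125,0],[0,0,0]],[[-0.0086,-0.05125,0],[0,0,0]],[[-0.0086,-0.05125,0],[0,0,0]],[[-0.0086,-0.05125,0],[0,0,0]],[[-0.0086,-0.05125,0],[0,0,0]],[[-0.0086,-0.05125,0],[0,0,0]],[[-0.0086,-0.05125,0],[0,0,0]],[[-0.0086,-0.05125,0],[0,0,0]],[[0,0,0],[0,0,-6.6]],[[0,0,0],[0,0,0]],[[0,0,0],[0,0,0]],[[0,0,0],[0,0,0]]], "fingers": 0.7}}

```text
time: 56.55
tool_pos: [382.5, 366.8, 119.9]
tcp_rot: [3.142, -0.0, 0.041]
contact_force: [0.0, 0.8, -0.8]
grip_width: 64.0
finger_force: 0.0
```

```bash
python3 - <<'E'
from meas import *
r=blank((460,370)); plan(*r[:2],r[4])
E
```

```text
cam [459.6 369.9 304.2] tool [382.5 366.8 120. ] [ 3.142 -0.     0.041]
[(458.4, 370.7, 83.1, 47.1, np.float64(0.056), (np.float64(321.0), np.float64(112.0)))]
delta tool x,y mm 76.0 -0.8 rot deg -0.86 z now 120.0
```

{"method": "servo_tool", "body": {"deltas": [[[0.04,-0.0008,0],[0,0,0]],[[0.0366,0,0],[0,0,-0.6]],[[0,0,0.04],[0,0,0]],[[0,0,0.04],[0,0,0]],[[0,0,0.04],[0,0,0]],[[0,0,0.019],[0,0,0]],[[0,0,0.004],[0,0,0]],[[0,0,0.001],[0,0,0]],[[0,0,0],[0,0,0]],[[0,0,0],[0,0,0]]]}}

```text
time: 57.85
tool_pos: [459.2, 371.7, -23.2]
tcp_rot: [-3.141, -0.001, 0.053]
contact_force: [0.3, 0.6, 0.7]
grip_width: 64.1
finger_force: 0.0
```

{"method": "servo_tool", "body": {"deltas": [[[0,0,0],[0,0,0]],[[0,0,0],[0,0,0]],[[0,0,0],[0,0,0]],[[0,0,0],[0,0,0]],[[0,0,0],[0,0,0]]], "fingers": 0.2}}

```text
time: 58.48
tool_pos: [458.7, 371.3, -23.9]
tcp_rot: [3.141, -0.0, 0.053]
contact_force: [-1.0, -1.9, 3.9]
grip_width: 47.5
finger_force: 30.0
```

{"method": "servo_tool", "body": {"deltas": [[[0,0,-0.01],[0,0,0]],[[0,0,-0.03],[0,0,0]],[[0,0,-0.04],[0,0,0]],[[0,0,-0.04],[0,0,0]],[[0,0,0],[0,0,0]],[[0,0,0],[0,0,0]]]}}

```text
time: 59.22
tool_pos: [457.8, 370.9, 94.8]
tcp_rot: [3.141, 0.002, 0.053]
contact_force: [0.3, -1.5, -3.2]
grip_width: 47.9
finger_force: 30.0
```

```bash
python3 - <<'E'
from meas import *
hand(); plan(481.3,-50.1,-.072)
E
```

```text
area 278 x max 43.1
front x 43.12 slope 0.001 lateral [[25.0, -23.6, 23.0], [30.0, -23.0, 23.4], [35.0, -23.4, 23.1]]
delta tool x,y mm 1.3 421.5 rot deg 7.18 z now 94.2
```

{"method": "servo_tool", "body": {"deltas": [[[0.0001,0.0527,0],[0,0,0]],[[0.0001,0.0527,0],[0,0,0]],[[0.0001,0.0527,0],[0,0,0]],[[0.0001,0.0527,0],[0,0,0]],[[0.0001,0.0527,0],[0,0,0]],[[0.0001,0.0527,0],[0,0,0]],[[0.0001,0.0527,0],[0,0,0]],[[0.0001,0.0527,0],[0,0,0]],[[0,0,0],[0,0,7.2]],[[0,0,0],[0,0,0]],[[0,0,0],[0,0,0]],[[0,0,0],[0,0,0]],[[0,0,0],[0,0,0]]]}}

```text
time: 60.9
tool_pos: [481.9, -49.1, 95.9]
tcp_rot: [3.142, 0.0, -0.071]
contact_force: [-0.4, 0.0, -3.0]
grip_width: 47.3
finger_force: 30.0
```

```bash
python3 - <<'E'
from meas import *
plan(481.3,-50.1,-.072)
E
```

```text
delta tool x,y mm -0.5 1.1 rot deg 0.08 z now 95.9
```

{"method": "servo_tool", "body": {"deltas": [[[-0.0007,0.0006,0.025],[0,0,0]],[[0,0,0.025],[0,0,0]],[[0,0,0.006],[0,0,0]],[[0,0,0.002],[0,0,0]],[[0,0,0.001],[0,0,0]],[[0,0,0.001],[0,0,0]],[[0,0,0.001],[0,0,0]],[[0,0,0],[0,0,0]]]}}

```text
time: 61.9
tool_pos: [481.6, -50.3, 36.0]
tcp_rot: [3.141, -0.002, -0.072]
contact_force: [-1.1, 0.2, 5.9]
grip_width: 47.7
finger_force: 30.0
```

{"method": "servo_tool", "body": {"deltas": [[[0,0,0],[0,0,0]],[[0,0,0],[0,0,0]],[[0,0,0],[0,0,0]],[[0,0,-0.01],[0,0,0]],[[0,0,-0.025],[0,0,0]],[[0,0,-0.025],[0,0,0]],[[0,0,-0.025],[0,0,0]],[[-0.03,0,0],[0,0,0]],[[-0.03,0,0],[0,0,0]],[[0,0,0],[0,0,0]],[[0,0,0],[0,0,0]]], "fingers": 0.65}}

```text
time: 63.28
tool_pos: [422.3, -46.1, 120.6]
tcp_rot: [3.141, -0.002, -0.073]
contact_force: [0.5, -0.6, -0.1]
grip_width: 59.7
finger_force: 0.0
```

```bash
python3 - <<'E'
from meas import *
o=bot.get_obs(); print(o['tool_pos']); bedcheck(70)
t=.27; plan(617-77*np.cos(t),-309.5-77*np.sin(t),t)
E
```

```text
[422.28140396 -46.06895846 120.56466471]
offset u,v 3.7 -0.14 size 47.6 91.6 ang rel -0.008 [-42.1  49.6 -24.   24. ]
delta tool x,y mm 140.6 274.5 rot deg -19.62 z now 120.4
```

{"method": "servo_tool", "body": {"deltas": [[[0.0234,0.0458,0],[0,0,0]],[[0.0234,0.0458,0],[0,0,0]],[[0.0234,0.0458,0],[0,0,0]],[[0.0234,0.0458,0],[0,0,0]],[[0.0234,0.0458,0],[0,0,0]],[[0.0234,0.0458,0],[0,0,0]],[[0,0,0],[0,0,-9.8]],[[0,0,0],[0,0,-9.8]],[[0,0,0],[0,0,0]],[[0,0,0],[0,0,0]],[[0,0,0],[0,0,0]]], "fingers": 0.45}}

```text
time: 64.7
tool_pos: [541.7, -330.0, 120.0]
tcp_rot: [3.141, -0.0, 0.268]
contact_force: [1.2, -0.3, 0.6]
grip_width: 41.2
finger_force: 0.0
```

```bash
python3 - <<'E'
from meas import *
import pickle
im,m=snap('wrist'); pickle.dump((im,m),open('pics/w11.pkl','wb'))
g=im.max(2); uv=proj(m,[(617,-310,50)])[0].round().astype(int); print(m['xyz'],uv)
print(g[uv[1],uv[0]-60:uv[0]+60:3].tolist()); print(g[uv[1]-60:uv[1]+60:3,uv[0]].tolist())
for th in(60,75,90,105):
    print(th,[r for r in rects(m,g[:225]<th,18,800)])
for lo in(150,180,200):
    M=(g>lo).astype(np.uint8); M[225:]=0
    print(lo,[r for r in rects(m,M,50,200) if abs(r[0]-617)<50 and abs(r[1]+310)<50])
E
```

```text
[ 615.99827293 -309.32576069  304.17948113] [322 113]
[214, 212, 217, 220, 214, 215, 219, 216, 213, 215, 220, 219, 153, 49, 48, 47, 48, 81, 153, 159, 193, 221, 229, 125, 61, 76, 76, 77, 109, 217, 217, 215, 176, 147, 140, 145, 161, 198, 216, 211]
[143, 142, 143, 102, 47, 46, 48, 48, 118, 156, 158, 159, 158, 156, 157, 156, 156, 167, 221, 227, 193, 156, 156, 156, 222, 230, 230, 230, 219, 104, 77, 78, 83, 132, 223, 224, 216, 217, 222, 217]
60 [(543.7, -59.0, 49.2, 31.0, np.float64(1.535), (np.float64(54.0), np.float64(114.0))), (631.4, -306.8, 58.6, 44.2, np.float64(0.246), (np.float64(317.0), np.float64(87.0))), (570.6, -68.6, 111.7, 92.3, np.float64(1.486), (np.float64(59.0), np.float64(71.0)))]
75 [(471.8, -59.5, 102.9, 40.7, np.float64(-0.079), (np.float64(53.0), np.float64(181.0))), (630.6, -306.9, 60.9, 45.9, np.float64(0.245), (np.float64(325.0), np.float64(96.0))), (569.9, -68.8, 112.0, 94.0, np.float64(1.49), (np.float64(61.0), np.float64(88.0)))]
90 [(517.6, -340.2, 101.8, 25.3, np.float64(-1.301), (np.float64(326.0), np.float64(215.0))), (621.0, -309.4, 81.7, 46.0, np.float64(0.245), (np.float64(323.0), np.float64(106.0))), (538.7, -61.2, 189.2, 186.0, np.float64(-1.044), (np.float64(63.0), np.float64(138.0)))]
105 [(517.7, -340.4, 102.5, 25.3, np.float64(-1.301), (np.float64(326.0), np.float64(214.0))), (620.9, -309.2, 82.4, 47.6, np.float64(0.244), (np.float64(322.0), np.float64(106.0))), (538.7, -90.7, 198.2, 195.7, np.float64(0.267), (np.float64(75.0), np.float64(143.0)))]
150 [(619.5, -309.8, 49.4, 14.2, np.float64(0.237), (np.float64(323.0), np.float64(109.0)))]
180 []
200 []
```

{"method": "servo_tool", "body": {"deltas": [[[0.041,0.0011,0],[0,0,0]],[[0.0403,0,0],[0,0,1.4]],[[0,0,0.04],[0,0,0]],[[0,0,0.04],[0,0,0]],[[0,0,0.03],[0,0,0]],[[0,0,0.01],[0,0,0]],[[0,0,0],[0,0,0]],[[0,0,0],[0,0,0]]]}}

```text
time: 65.75
tool_pos: [621.2, -310.1, 1.8]
tcp_rot: [3.139, -0.002, 0.245]
contact_force: [0.2, -0.1, 1.0]
grip_width: 41.7
finger_force: 0.0
```

{"method": "servo_tool", "body": {"deltas": [[[0,0,0],[0,0,0]],[[0,0,0],[0,0,0]],[[0,0,0],[0,0,0]],[[0,0,0],[0,0,0]],[[0,0,0],[0,0,0]],[[0,0,0],[0,0,0]]], "fingers": 0.05}}

```text
time: 66.5
tool_pos: [620.3, -309.6, 0.3]
tcp_rot: [3.141, -0.0, 0.245]
contact_force: [-0.7, -0.3, 3.7]
grip_width: 15.6
finger_force: 30.0
```

{"method": "servo_tool", "body": {"deltas": [[[0,0,-0.01],[0,0,0]],[[0,0,-0.03],[0,0,0]],[[0,0,-0.04],[0,0,0]],[[0,0,-0.04],[0,0,0]],[[0,0,0],[0,0,0]],[[0,0,0],[0,0,0]]]}}

```text
time: 67.25
tool_pos: [618.9, -308.6, 117.3]
tcp_rot: [-3.139, 0.003, 0.245]
contact_force: [-0.5, 0.8, -7.1]
grip_width: 15.7
finger_force: 30.0
```

```bash
cat >> meas.py <<'E'
def wt():
    "outline of the dark block in hand, front part, in tool axes (block top at tool z+18)"
    im,m=snap('wrist'); o=bot.get_obs(); p=o['tool_pos']; y=o['tcp_rot'][2]
    g=cv2.cvtColor(im,cv2.COLOR_RGB2GRAY).astype(np.float32)
    c,s=np.cos(y),np.sin(y); tx=np.array([c,s]); ty=np.array([s,-c]); t=np.linspace(-8,8,65)
    def edge(a,n,z):
        q=proj(m,[[*(p[:2]+a+n*k),z] for k in t]).astype(np.float32); pr=cv2.remap(g,q[:,0].reshape(1,-1),q[:,1].reshape(1,-1),1)[0]; d=np.gradient(cv2.GaussianBlur(pr.reshape(1,-1),(5,1),0)[0]); i=abs(d).argmax(); return round(t[i],2),round(float(d[i]),1)
    print('front',[edge(42*tx+k*ty,tx,p[2]+18) for k in(-18,-12,-6,6,12,18)])
    print('+lat',[edge(k*tx+24*ty,ty,p[2]+18) for k in(30,34,38)],'-lat',[edge(k*tx-24*ty,-ty,p[2]+18) for k in(30,34,38)])
E
python3 - <<'E'
from meas import *
wt(); plan(481.8,-50.1,-.072)
E
```

```text
front [(np.float64(3.25), 23.5), (np.float64(3.25), 23.9), (np.float64(3.5), 25.1), (np.float64(3.5), 25.5), (np.float64(3.5), 23.8), (np.float64(3.5), 24.4)]
+lat [(np.float64(-0.5), 21.0), (np.float64(-0.5), 20.6), (np.float64(-0.5), 21.5)] -lat [(np.float64(-0.5), 20.4), (np.float64(-0.5), 21.5), (np.float64(-0.5), 22.0)]
delta tool x,y mm -70.0 -283.9 rot deg 18.18 z now 116.7
```

```bash
python3 - <<'E'
from meas import *
import pickle
im,m=pickle.load(open('pics/w11.pkl','rb')); g=cv2.cvtColor(im,cv2.COLOR_RGB2GRAY).astype(np.float32)
c=np.array([620.3,-309.6]); y=.245; u=np.array([np.cos(y),np.sin(y)]); v=np.array([-u[1],u[0]]); t=np.linspace(-8,8,65)
def edge(a,n,z):
    q=proj(m,[[*(c+a+n*k),z] for k in t]).astype(np.float32); pr=cv2.remap(g,q[:,0].reshape(1,-1),q[:,1].reshape(1,-1),1)[0]; d=np.gradient(cv2.GaussianBlur(pr.reshape(1,-1),(5,1),0)[0]); i=abs(d).argmax(); return float(t[i]),round(float(d[i]),1)
for n,a,d,w in(('+u',42*u,u,v),('-u',-42*u,-u,v)): print(n,[edge(a+k*w,d,18) for k in(-18,-12,-6,6,12,18)])
for n,a,d,w in(('+v',24*v,v,u),('-v',-24*v,-v,u)): print(n,[edge(a+k*w,d,18) for k in(-34,-20,0,20,34)])
for n,a,d in(('rib+u',26*u,u),('rib-u',-26*u,-u)): print(n,[edge(a+k*v,d,50) for k in(-5,0,5)])
E
```

```text
+u [(-0.5, 10.4), (-0.5, 11.1), (-0.5, 9.3), (0.0, 9.7), (-0.25, 10.1), (-0.25, 9.5)]
-u [(-0.75, 13.0), (-0.5, 13.1), (-1.0, 11.4), (-0.25, 11.0), (-1.0, 11.7), (-0.75, 11.5)]
+v [(-0.5, 11.8), (-0.25, 11.9), (-0.5, 14.4), (0.0, 7.2), (-0.25, 7.1)]
-v [(-0.75, 12.1), (0.0, 11.9), (-0.25, 12.4), (-0.5, 6.9), (-0.75, 9.2)]
rib+u [(-0.75, -10.9), (-0.25, -10.6), (-0.5, -11.5)]
rib-u [(-0.75, -12.9), (-0.25, -13.2), (-0.5, -13.1)]
```

{"method": "servo_tool", "body": {"deltas": [[[-0.01,-0.0405,0],[0,0,0]],[[-0.01,-0.0405,0],[0,0,0]],[[-0.01,-0.0405,0],[0,0,0]],[[-0.01,-0.0405,0],[0,0,0]],[[-0.01,-0.0405,0],[0,0,0]],[[-0.01,-0.0405,0],[0,0,0]],[[-0.01,-0.0405,0],[0,0,0]],[[0,0,0],[0,0,9.1]],[[0,0,0],[0,0,9.1]],[[0,0,0],[0,0,0]],[[0,0,0],[0,0,0]],[[0,0,0],[0,0,0]],[[0,0,0],[0,0,0]]]}}

```text
time: 68.92
tool_pos: [483.3, -51.5, 119.8]
tcp_rot: [3.142, 0.0, -0.072]
contact_force: [0.4, 0.4, -5.5]
grip_width: 16.0
finger_force: 30.0
```

```bash
python3 - <<'E'
from meas import *
wt(); plan(481.8,-50.1,-.072); print(bot.get_obs()['tcp_rot'])
E
```

```text
front [(np.float64(3.5), 14.2), (np.float64(4.0), 7.1), (np.float64(3.25), 9.5), (np.float64(3.25), 10.3), (np.float64(3.75), 7.4), (np.float64(3.25), 17.8)]
+lat [(np.float64(-0.25), 14.0), (np.float64(-0.25), 13.5), (np.float64(-0.5), 15.8)] -lat [(np.float64(-0.5), 22.0), (np.float64(-0.75), 22.8), (np.float64(-0.5), 23.0)]
delta tool x,y mm -1.7 -1.3 rot deg 0.01 z now 119.8
[ 3.14155595e+00  6.33399992e-05 -7.18855984e-02]
```

The 3.4 mm reading is the block's visible lower front edge: 35 mm × 18/184 = 3.4 mm. So the weight is centred in the hand. Placing it now.

{"method": "servo_tool", "body": {"deltas": [[[-0.0018,-0.0013,0.02],[0,0,0]],[[0,0,0.02],[0,0,0]],[[0,0,0.006],[0,0,0]],[[0,0,0.002],[0,0,0]],[[0,0,0.001],[0,0,0]],[[0,0,0.001],[0,0,0]],[[0,0,0],[0,0,0]],[[0,0,0],[0,0,0]]]}}

```text
time: 69.97
tool_pos: [482.3, -50.1, 70.4]
tcp_rot: [3.141, -0.001, -0.072]
contact_force: [0.6, 0.9, -2.3]
grip_width: 16.1
finger_force: 30.0
```

Partly seated: the load dropped from 5.5 N to 2.3 N. I'll lower slightly, release and check.

{"method": "servo_tool", "body": {"deltas": [[[-0.0003,0,0.0007],[0,0,0]],[[0,0,0],[0,0,0]],[[0,0,0],[0,0,0]]]}}

```text
time: 70.35
tool_pos: [482.4, -50.1, 70.3]
tcp_rot: [3.141, -0.003, -0.072]
contact_force: [0.1, 0.7, 5.6]
grip_width: 15.6
finger_force: 30.0
```

{"method": "servo_tool", "body": {"deltas": [[[0,0,0],[0,0,0]],[[0,0,0],[0,0,0]],[[0,0,0],[0,0,0]],[[0,0,-0.01],[0,0,0]],[[0,0,-0.025],[0,0,0]],[[0,0,-0.035],[0,0,0]],[[0,0,-0.03],[0,0,0]],[[-0.03,0,0],[0,0,0]],[[-0.03,0,0],[0,0,0]],[[0,0,0],[0,0,0]],[[0,0,0],[0,0,0]]], "fingers": 0.45}}

```text
time: 71.72
tool_pos: [422.4, -45.9, 169.9]
tcp_rot: [3.141, -0.002, -0.073]
contact_force: [0.5, 1.1, -0.2]
grip_width: 41.2
finger_force: 0.0
```

```bash
python3 - <<'E'
from meas import *
import pickle
im,m=snap('wrist'); pickle.dump((im,m),open('pics/w12.pkl','wb')); o=bot.get_obs(); print(o['tool_pos'],o['time'],m['xyz'])
g=cv2.cvtColor(im,cv2.COLOR_RGB2GRAY).astype(np.float32)
c=np.array([481.8,-50.1]); y=-.072; u=np.array([np.cos(y),np.sin(y)]); v=np.array([-u[1],u[0]]); t=np.linspace(-8,8,65)
def edge(a,n,z):
    q=proj(m,[[*(c+a+n*k),z] for k in t]).astype(np.float32); pr=cv2.remap(g,q[:,0].reshape(1,-1),q[:,1].reshape(1,-1),1)[0]; d=np.gradient(cv2.GaussianBlur(pr.reshape(1,-1),(5,1),0)[0]); i=abs(d).argmax(); return float(t[i]),round(float(d[i]),1)
for n,a,d,w in(('+u',42*u,u,v),('-u',-42*u,-u,v)): print(n,[edge(a+k*w,d,88) for k in(-18,-12,-6,6,12,18)])
for n,a,d,w in(('+v',24*v,v,u),('-v',-24*v,-v,u)): print(n,[edge(a+k*w,d,88) for k in(-34,-20,0,20,34)])
for n,a,d in(('rib+u',26*u,u),('rib-u',-26*u,-u)): print(n,[edge(a+k*v,d,120) for k in(-5,0,5)])
# brush & pad, dial from here
h=hsv(im); B=(h[...,0]>3)&(h[...,0]<16)&(h[...,1]>120)&(h[...,2]>40); B[230:]=0
print('brown',rects(m,B,37,100))
print('brass',[r for r in rects(m,brass(im),15,15) if 500<r[0]<640 and -120<r[1]<20])
E
```

```text
[422.51289885 -45.87639834 169.66972175] 71.775 [499.00140776 -51.44588914 354.22165439]
+u [(0.25, 3.0), (0.25, 5.8), (4.5, -4.3), (0.25, 4.9), (0.25, 5.7), (6.75, -4.2)]
-u [(0.25, 9.4), (-0.5, 9.9), (0.25, 9.7), (0.0, 10.9), (-0.25, 9.7), (-0.5, 10.6)]
+v [(4.5, 7.8), (4.25, 6.8), (4.5, 8.4), (-0.5, 8.6), (4.25, 10.3)]
-v [(0.25, 7.3), (-0.75, 7.5), (-0.5, 8.8), (-0.75, 9.2), (-0.5, 8.4)]
rib+u [(0.0, -9.7), (0.25, -11.9), (0.25, -11.5)]
rib-u [(-1.5, -13.8), (-1.25, -14.2), (-1.25, -13.9)]
brown [(468.5, -323.9, 104.5, 101.7, np.float64(0.333), (np.float64(576.0), np.float64(115.0)))]
brass [(534.7, -50.9, 41.5, 8.3, np.float64(1.499), (np.float64(318.0), np.float64(81.0)))]
```

The weight's edges match the bed within about 0.5 mm. I'll check the dial and brush from above.

{"method": "servo_tool", "body": {"deltas": [[[-0.0014,0.043,0],[0,0,0]],[[-0.0014,0.043,0],[0,0,0]],[[-0.0014,0.043,0],[0,0,0]],[[-0.0014,0.043,0],[0,0,0]],[[-0.0014,0.043,0],[0,0,0]],[[0,0,0],[0,0,0]],[[0,0,0],[0,0,0]],[[0,0,0],[0,0,0]]]}}

```text
time: 72.78
tool_pos: [399.3, -258.6, 169.2]
tcp_rot: [-3.141, 0.0, -0.071]
contact_force: [-0.1, 0.2, 0.0]
grip_width: 41.4
finger_force: 0.0
```

```bash
python3 - <<'E'
from meas import *
import pickle
im,m=snap('wrist'); pickle.dump((im,m),open('pics/w13.pkl','wb')); print(m['xyz'])
g=cv2.cvtColor(im,cv2.COLOR_RGB2GRAY)
# dial: pixels with their world point at z=59
V,U=np.mgrid[0:230,0:640]; W=cast(m,np.c_[U.ravel(),V.ravel()],59); gg=g[:230].ravel().astype(int)
d=W-[472.8,-174.8]; r=np.hypot(*d.T)
dark=(r<30)&(gg<70); print('dark ctr',W[dark].mean(0),dark.sum())
q=d[dark]; 
w=(r<17)&(gg>120); P=W[w]; print('white n',w.sum(),P.mean(0)); 
e,Q=np.linalg.eigh(np.cov((P-P.mean(0)).T)); print('pointer dir',np.arctan2(Q[1,1],Q[0,1]),e)
# minAreaRect of the dark blob (bar+skirt)
print([r for r in rects(m,(g[:230]<70),59,60) if abs(r[0]-473)<40 and abs(r[1]+175)<40])
h=hsv(im); B=(h[...,0]>3)&(h[...,0]<16)&(h[...,1]>120); B[230:]=0
for lo in(25,50,70,90,110): print(lo,[x for x in rects(m,B&(h[...,2]>lo),37,60) if x[1]<-250])
E
```

```text
[ 476.28847914 -264.24471722  353.36519502]
dark ctr [ 471.33652491 -181.45818468] 690
white n 337 [ 475.2750562  -166.62640774]
pointer dir 2.787938107303405 [20.87055792 73.14909571]
[(474.4, -181.6, 41.8, 27.0, np.float64(0.089), (np.float64(238.0), np.float64(121.0)))]
25 [(348.2, -590.9, 72.1, 21.7, np.float64(-0.782), (np.float64(609.0), np.float64(205.0))), (467.5, -337.7, 115.1, 95.9, np.float64(-1.24), (np.float64(394.0), np.float64(110.0)))]
50 [(347.5, -592.8, 70.5, 18.0, np.float64(-0.782), (np.float64(611.0), np.float64(204.0))), (467.5, -337.6, 115.1, 95.9, np.float64(-1.237), (np.float64(391.0), np.float64(108.0)))]
70 [(445.7, -327.5, 76.1, 52.5, np.float64(1.516), (np.float64(380.0), np.float64(135.0)))]
90 [(447.6, -327.0, 74.7, 47.5, np.float64(1.499), (np.float64(379.0), np.float64(135.0)))]
110 [(447.1, -326.5, 73.7, 46.5, np.float64(1.499), (np.float64(378.0), np.float64(137.0)))]
```

The brush was knocked aside: it stands at about (447,-327), 40 mm from the pad's centre. I'll re-grip it and set it back.

{"method": "servo_tool", "body": {"deltas": [[[0.0262,0.0324,0],[0,0,0]],[[0.0262,0.0324,0],[0,0,0]],[[0,0,0],[0,0,-10]],[[0,0,0],[0,0,-10]],[[0,0,0],[0,0,-10]],[[0,0,0],[0,0,-10]],[[0,0,0],[0,0,-10]],[[0,0,0],[0,0,-10]],[[0,0,0],[0,0,-10]],[[0,0,0],[0,0,-10]],[[0,0,0],[0,0,-10]],[[0,0,0],[0,0,0]],[[0,0,0],[0,0,0]],[[0,0,0],[0,0,0]]]}}

```text
time: 74.58
tool_pos: [446.7, -327.8, 169.3]
tcp_rot: [3.142, 0.0, 1.497]
contact_force: [-0.8, -0.5, 0.2]
grip_width: 41.0
finger_force: 0.0
```

```bash
python3 - <<'E'
from meas import *
import pickle
im,m=snap('wrist'); pickle.dump((im,m),open('pics/w14.pkl','wb')); print(m['xyz'])
h=hsv(im); B=(h[...,0]>3)&(h[...,0]<16)&(h[...,1]>120); B[230:]=0
for lo in(25,70,90,110): print(lo,[x for x in rects(m,B&(h[...,2]>lo),34,60)])
plan(447,-327,1.499)
E
```

```text
[ 451.63322898 -250.0709322   353.46739928]
25 [(465.9, -337.0, 114.0, 94.6, np.float64(-1.243), (np.float64(342.0), np.float64(188.0)))]
70 [(446.5, -327.9, 77.0, 49.5, np.float64(1.5), (np.float64(323.0), np.float64(181.0)))]
90 [(446.8, -327.8, 74.6, 46.5, np.float64(1.5), (np.float64(324.0), np.float64(181.0)))]
110 [(444.6, -326.6, 74.7, 43.2, np.float64(1.42), (np.float64(319.0), np.float64(176.0)))]
delta tool x,y mm 0.9 0.3 rot deg -0.1 z now 169.3
```

{"method": "servo_tool", "body": {"deltas": [[[0,0,0.045],[0,0,0]],[[0,0,0.045],[0,0,0]],[[0,0,0.04],[0,0,0]],[[0,0,0.015],[0,0,0]],[[0,0,0.002],[0,0,0]],[[0,0,0],[0,0,0]],[[0,0,0],[0,0,0]]]}}

```text
time: 75.5
tool_pos: [447.4, -328.7, 23.7]
tcp_rot: [3.139, 0.002, 1.498]
contact_force: [0.0, -0.7, -0.4]
grip_width: 41.1
finger_force: 0.0
```

{"method": "servo_tool", "body": {"deltas": [[[0,0,0],[0,0,0]],[[0,0,0],[0,0,0]],[[0,0,0],[0,0,0]],[[0,0,0],[0,0,0]],[[0,0,0],[0,0,0]]], "fingers": 0.05}}

```text
time: 76.12
tool_pos: [446.7, -328.1, 22.3]
tcp_rot: [3.141, 0.0, 1.498]
contact_force: [0.8, 0.2, 1.9]
grip_width: 17.4
finger_force: 29.9
```

{"method": "servo_tool", "body": {"deltas": [[[0,0,-0.01],[0,0,0]],[[0,0,-0.015],[0,0,0]],[[-0.0125,0.0152,0],[0,0,0]],[[-0.0124,0.0152,0],[0,0,0]],[[0,0,0.01],[0,0,0]],[[0,0,0.01],[0,0,0]],[[0,0,0.001],[0,0,0]],[[0,0,0],[0,0,0]],[[0,0,0],[0,0,0]]]}}

```text
time: 77.25
tool_pos: [475.2, -355.0, 26.6]
tcp_rot: [3.141, 0.0, 1.498]
contact_force: [0.6, 0.3, -1.9]
grip_width: 17.8
finger_force: 29.9
```

{"method": "servo_tool", "body": {"deltas": [[[0,0,0.001],[0,0,0]],[[0,0,0.001],[0,0,0]],[[0,0,0],[0,0,0]]]}}

```text
time: 77.62
tool_pos: [475.1, -355.0, 24.2]
tcp_rot: [-3.141, -0.0, 1.498]
contact_force: [0.7, 0.1, -1.4]
grip_width: 17.7
finger_force: 29.9
```

{"method": "servo_tool", "body": {"deltas": [[[0,0,0.001],[0,0,0]],[[0,0,0],[0,0,0]]]}}

```text
time: 77.88
tool_pos: [475.1, -355.0, 23.1]
tcp_rot: [-3.141, -0.0, 1.498]
contact_force: [0.8, 1.0, -0.8]
grip_width: 17.5
finger_force: 29.9
```

{"method": "servo_tool", "body": {"deltas": [[[0,0,0.001],[0,0,0]],[[0,0,0],[0,0,0]],[[0,0,0],[0,0,0]]]}}

```text
time: 78.25
tool_pos: [475.2, -355.1, 22.4]
tcp_rot: [3.141, 0.0, 1.498]
contact_force: [-0.3, 0.3, 1.0]
grip_width: 17.2
finger_force: 29.9
```

{"method": "servo_tool", "body": {"deltas": [[[0,0,0],[0,0,0]],[[0,0,0],[0,0,0]],[[0,0,0],[0,0,0]],[[0,0,0],[0,0,0]],[[0,0,-0.01],[0,0,0]],[[0,0,-0.03],[0,0,0]],[[0,0,-0.04],[0,0,0]],[[0,0,-0.045],[0,0,0]],[[0.0342,-0.0052,0],[0,0,0]],[[0.0342,-0.0052,0],[0,0,0]],[[0.0342,-0.0052,0],[0,0,0]],[[0,0,0],[0,0,0]],[[0,0,0],[0,0,0]],[[0,0,0],[0,0,0]]], "fingers": 0.45}}

```text
time: 80.0
tool_pos: [467.1, -252.5, 147.4]
tcp_rot: [3.141, 0.001, 1.498]
contact_force: [-0.5, 0.4, 0.3]
grip_width: 41.3
finger_force: 0.0
```

```bash
python3 - <<'E'
from meas import *
import pickle
im,m=snap('wrist'); pickle.dump((im,m),open('pics/w15.pkl','wb')); print(m['xyz'])
g=cv2.cvtColor(im,cv2.COLOR_RGB2GRAY)
D=(g[:230]<75)
for z in(59,37): print(z,[r for r in rects(m,D,z,60) if abs(r[0]-473)<40 and abs(r[1]+175)<40])
V,U=np.mgrid[0:230,0:640]; W=cast(m,np.c_[U.ravel(),V.ravel()],59); gg=g[:230].ravel().astype(int)
d=W-[472.8,-174.8]; k=(abs(d)<26).all(1)
y=-.072; u=np.array([np.cos(y),np.sin(y)]); v=np.array([-u[1],u[0]])
S=np.zeros((27,27),int); X=np.arange(-26,27,2)
for i,b in enumerate(X[::-1]):
    row=[]
    for a in X:
        q=proj(m,[[*(np.array([472.8,-174.8])+a*u+b*v),59]])[0]; row.append('%3d'%g[int(round(q[1])),int(round(q[0]))])
    print(' '.join(row))
E
```

```text
[ 471.94259481 -174.7266208   331.53554141]
59 [(471.6, -174.5, 35.7, 26.8, np.float64(0.466), (np.float64(322.0), np.float64(113.0)))]
37 [(471.6, -174.5, 38.6, 28.9, np.float64(0.466), (np.float64(322.0), np.float64(113.0)))]
125 125 124 125 125 125 125 145 197 204 214 223 208 213 221 209 193 157 102  85  93  96 116 127 127 127 129
124 128 125 129 138 164 201 223 225 196 213 226 179 210 227 211 188 226 216 184 131  91  82  88 104 123 127
125 128 122 138 187 218 202 224 226 221 223 226 192 213 225 219 218 226 209 194 210 159  85  83  83  99 120
126 123 136 188 221 228 218 218 227 226 225 227 222 223 228 227 224 225 202 209 223 210 116  82  79  83  98
126 134 201 203 178 221 227 227 228 228 226 227 225 227 227 226 226 226 227 227 219 167 204 145  88  80  84
128 168 224 225 193 194 227 225 226 227 227 226 226 222 224 224 223 225 225 224 185 172 217 202 122  82  79
133 214 225 229 226 222 227 226 227 219 193 154 145 142 148 169 183 200 225 223 211 219 225 216 154  87  81
162 217 201 225 228 228 228 215 149  71  35  25  19  23  20  24  59 103 205 224 225 225 216 185 200 115  65
201 229 
[... 1343 characters left out ...]
 157 191 218 226 225 221 213 223 222 214 176 131 131
198 200 218 206 166 212 226 226 224 228 226 224 222 219 222 225 227 225 226 222 173 207 222 205 150 133 136
199 200 210 191 204 226 227 226 225 226 226 226 224 226 225 225 226 225 224 225 220 184 199 159 135 136 134
203 199 199 210 222 226 211 219 225 225 225 225 221 225 227 226 223 222 209 218 223 196 150 134 142 160 180
203 202 199 197 201 210 206 222 224 201 216 218 160 210 225 208 213 222 215 202 203 184 181 187 199 202 205
199 198 198 202 203 200 198 209 219 190 216 221 164 210 224 204 203 218 211 196 191 201 205 204 203 203 204
200 197 199 200 203 202 196 191 199 205 212 214 199 214 212 205 197 203 205 201 197 199 200 210 207 203 206
```

The dial pointer lies along the fixture's x axis and points at the long mark. Last, I'll check the brush.

{"method": "servo_tool", "body": {"deltas": [[[-0.045,0,-0.01],[0,0,0]],[[-0.045,0,0],[0,0,0]],[[-0.045,0,0],[0,0,0]],[[-0.045,0,0],[0,0,0]],[[0,0,0],[0,0,0]],[[0,0,0],[0,0,0]],[[0,0,0],[0,0,0]]]}}

```text
time: 80.92
tool_pos: [454.2, -430.1, 157.3]
tcp_rot: [-3.141, -0.0, 1.499]
contact_force: [1.2, 0.2, -0.2]
grip_width: 41.4
finger_force: 0.0
```

```bash
python3 - <<'E'
from meas import *
im,m=snap('wrist'); print(m['xyz'])
h=hsv(im); B=(h[...,0]>3)&(h[...,0]<16)&(h[...,1]>120); B[230:]=0
print('pad',[x for x in rects(m,B&(h[...,2]>25),3,1500)]); print('brush',[x for x in rects(m,B&(h[...,2]>90),37,600)])
# scraps / stack seen from the top camera
t,tm=snap('top'); np.save('pics/topE.npy',t)
a=np.load('pics/top0.npy'); 
for n,p in(('loupe',(383,131)),('jar',(300,128)),('drv',(255,118))):
    x,y=p; print(n,np.abs(t[y-14:y+14,x-20:x+20].astype(int)-a[y-14:y+14,x-20:x+20]).mean().round(1))
print('scraps',[r for r in rects(tm,brass(t),15,5) if 500<r[0]<640 and -130<r[1]<20])
E
```

```text
[ 458.95724178 -352.40674764  341.5434346 ]
pad [(474.9, -354.8, 105.7, 95.5, np.float64(-1.236), (np.float64(336.0), np.float64(111.0)))]
brush [(474.7, -353.8, 72.7, 46.2, np.float64(1.493), (np.float64(337.0), np.float64(112.0)))]
loupe 10.3
jar 10.0
drv 10.5
scraps []
```

```bash
python3 -c "
from plant import bot
print(bot.close_job())"
```

```text
the job is handed in; nothing more can be done
None
```

The job is handed in at about 81 s of the 210 s: scraps swept into the tray, all four brass blanks and the weight stacked on the bed within about 1 mm of flush, dial pointer at zero, and the brush back at the centre of its pad after it was knocked aside; no verdict came back, and I did not re-measure the loupe, oil jar or screwdriver, though the arm never went near them.

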